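Empty the topping shaker

TASK

The holes in the topping shaker's copper cap are too small for the last chocolate nuts: unscrew the cap and hang it by its wire loop on the hook, then tip all the nuts into the empty white bowl. Put the emptied shaker back upright in its stand with its handle in the fork, and leave the other things on the counter where they are.

Things in the scene. Friction and masses are not known exactly. Their poses are not given: they have to be found in the camera images.
- shaker: Steel topping shaker cup, 0.2 kg, loose, in its stand; five nuts inside. Origin: centre of its underside; z up; handle along -x. 97 mm high without cap, foot 56 mm wide; cup 45 mm wide at the foot, 48 mm at the neck, wall 3 mm, floor 6 mm. It widens a little upward; the nuts roll out once it is tipped 100 degrees or more.
- shaker_grip (a point): Grip point on the shaker's wooden handle, 90 mm from the cup's axis along its -x, 52 mm above its underside. The handle is a level eight-sided bar, 18 mm across its flats (they face up, sideways and at 45 degrees between), x=-54 to -130 mm; it can be gripped from straight above or leaning 45 degrees round its axis. A thin 8 mm stem joins it to the cup.
- shaker_mouth (a point): Centre of the shaker's mouth, in its rim plane, 97 mm above its underside; 42 mm wide inside.
- cap: Copper twist-off cap, 67 mm wide, 24 mm high, small holes in its top, wire loop along +x, 0.06 kg. Origin: centre of its underside, 81 mm above the shaker's underside while on. Its x starts about 90 degrees clockwise (from above) of the shaker's x. A stop bars clockwise turning; turned 55 to 110 degrees anticlockwise (80 is best; under 0.2 N m) its lugs are free and it lifts straight off.
- cap_loop (a point): Centre of the cap's wire loop: 44.5 mm from the cap's axis along its +x, 19 mm above the cap's underside. The loop lies level, its opening 18 mm wide, its wire 4 mm thick.
- stand: Fixed dark steel stand that keeps the shaker from turning: round well 68 mm wide inside, floor 8 mm above the counter, wall 6 mm high; 46 mm along -x a fork, prongs 17 mm apart, 74 mm high, flared, straddles the handle's stem. Origin: centre of its underside; the shaker in place has its origin 8 mm above it, x axes agreeing.
- hook_stand: Fixed hook stand: 90 mm round base, thin post 215 mm high at the origin, on its -x side a wire hook (6 mm wire) that slopes down 50 mm to its lowest point and then turns up. Origin: centre of the base's underside.
- hook_bend (a point): Lowest point of the hook's wire (its centre line), 60 mm from the post's axis along -x of the stand, 190 mm above the counter. A loop hung on the hook may rest here or slide back along the wire towards the post, the cap dangling below.
- hook_tip (a point): Top of the hook's upturned end, an 8 mm ball: 68 mm from the post along -x of the stand, 222 mm above the counter. The loop goes on from above.
- white_bowl: Empty round white bowl, 117 mm across the rim, 53 mm high, loose; origin at the centre of its underside. Here the nuts belong.
- candy_bowl: White bowl of the same kind, full of pink sweets, 110 mm across, 55 mm high, loose; origin at the centre of its underside. Leave it alone.
- navy_mug: Navy mug, 81 mm across, 81 mm high, loose, behind the work; leave it alone. Origin: on its underside.
- toothpick_glass: Small glass of toothpicks, 61 mm across, 72 mm high, loose, behind the work; leave it alone. Origin: centre of its underside.
- nut1_center (a point): Centre of a chocolate-coated nut, a dark brown ball 13 mm across, 10 g, at the start inside the shaker.
- nut2_center (a point): Centre of a chocolate-coated nut, a dark brown ball 13 mm across, 10 g, at the start inside the shaker.
- nut3_center (a point): Centre of a chocolate-coated nut, a dark brown ball 13 mm across, 10 g, at the start inside the shaker.
- nut4_center (a point): Centre of a chocolate-coated nut, a dark brown ball 13 mm across, 10 g, at the start inside the shaker.
- nut5_center (a point): Centre of a chocolate-coated nut, a dark brown ball 13 mm across, 10 g, at the start inside the shaker.
There are look-alikes about, which are no part of the job. Leave any purple, red or turquoise look-alike of the white_bowl alone.

How it is judged:
By the outcome, as a careful person would: the job done as asked, in the order asked, and still so for the second after the job is handed in, with the robot touching nothing.
It also fails if it takes over 72 s, if anything falls off the work surface, if the arm or the gripper's body presses on something with over 40 N, if the wrist force passes 120 N, or if a joint passes its speed limit or range.

ROBOT

A 6-joint arm with a two-finger parallel gripper is mounted at the origin on a cart in front of the work surface, level with it; the furniture and walls round the work are solid. World frame = base frame: x ahead of the robot, y to its left, z up, the work surface at z = 0. Lengths are in m, angles in rad, forces in N, time in s.
With the tool pointing down it reaches from about 0.35 to 0.775 m from the base axis. Payload 5.5 kg.
Tool frame: the origin (TCP) lies midway between the tips of the shut fingers; the grasp point (between the pads) lies 19 mm behind it (env.hold_point_z is the distance from the TCP to the grasp point, in m); z points along the fingers, y is the line along which they close (so a half turn about z gives the same grasp; the last joint's range is limited). The gripper opens to 85 mm and grips with 20 to 120 N. Pads are 22 mm wide; open, the fingers measure 114 mm over their backs; the gripper's body (76 mm by 85 mm) begins 54 mm behind the grasp point. The pads swing forward as they close: fully open they stand 13 mm farther back than shut.
Start: joints at [-1.327, 0.313, 0.046, 1.304, 0, 1.431], TCP at [0.215, -0.533, 0.231] pointing down, gripper open.
Joint ranges: [-2.76, 2.76], [-0.86, 1.69], [-1.03, 1.26], [-2.2, 2.34], [-1.47, 1.5], [-3.14, 3.14]. Speed limits (rad/s): [2.57, 2.57, 3.14, 3.14, 3.14, 3.14].

INTERFACE

Orientations are given as a unit quaternion [w, x, y, z].
In Python, from workcell import env, read_camera gives the robot as it stands. The module is installed in compiled form; this text tells all that it offers.
- The arm moves only by the tool carry_out, never from a script. Its argument "moves" is a list of rows, each an object of numbers: "tx", "ty", "tz": the shift along the world's x, y, z in cm; "wx", "wy", "wz": the turn, a rotation vector about the world's x, y, z in rad; "claw": the closure, from -1 (fully open) to 1 (shut). A call has 1 to 8 rows; each row shifts and turns the commanded pose from where the row before left it; what a row does not reach is not made up. A row lasts 1/8 s, in which the tool goes at most 62.5 mm and 10.7 degrees, less where a joint would pass 70% of its speed; a pose out of reach is approached as far as the arm can. A call is refused whole if a number of a shift passes 6.25 or a number of a turn 0.188, either way. A call with a gripper value outside its range is refused whole. The fingers move at their own pace and stop on an object; "newtons" is the grip in N (left out, the last holds). Time passes only in rows, so rows that do not move let the fingers close. It gives the time, the measured TCP pose, the force, the opening and the grip force at its end, in the units of the state.
- env.get_state(): the state, without advancing time (a new reading comes with each control period).
- read_camera(name): name is "scene" or "top"; returns a dict with "image" (480x640x3 uint8, blue, green, red), "z_map" (480x640 float32, m along the optical axis (not along the pixel's ray), 0 where there is no reading), "fx", "fy", "cx", "cy" (pixels), "k1" (the pictures are not rectified: a ray, as slopes to the right and down, at radius r is drawn at 1 + k1 r^2 times it, then the intrinsics apply), "camera_from_world" (4x4, takes a point from world to camera coordinates). Camera axes: x right, y down, z forward; pixel columns grow to the right and rows downward; lengths in m; the calibration is good to about 2 mm. A picture is of the moment at which its call begins.
- env.hand_in(): hands the job in; it is judged then, once.
The state is a dict: "clock": time; "joint_pos": joint angles; "qvel": joint speeds; "tau": joint torques, N m; "tcp_pos": TCP position; "orientation": TCP orientation; "wrist_force": force on the tool from outside, world axes, zero at the start; "ft_torque": the same for the moment, N m; "finger_gap": finger opening in m; "grip_force": force on a finger pad.
Only numpy, scipy, OpenCV 4.12 (cv2) and the standard library are available. Lean on these libraries where they do the work, as an engineer would, in place of code of your own. Each camera call takes 0.05 s, during which the arm holds its last target. There are 200 camera calls.

## Working session

There is one attempt and no reset: what is moved stays moved. The work goes in short steps, Python scripts to look and compute and a tool call to move; the robot and the scene stay as the last step left them, time stands still between calls to the robot, and variables do not carry over. Pictures are saved under pics/ and viewed, at most 10 in all, crops included, and the job is handed in when it is done.

Besides the shell and the picture viewer there is one more tool, called after "Call:" by a JSON object that holds its "op" and its "data", one argument or row to a line. carry_out: Moves the arm, as the interface text tells. Its arguments: {"type":"object","properties":{"moves":{"type":"array","items":{"type":"object","properties":{"tx":{"type":"number"},"ty":{"type":"number"},"tz":{"type":"number"},"wx":{"type":"number"},"wy":{"type":"number"},"wz":{"type":"number"},"claw":{"type":"number"}}}},"newtons":{"type":"number"}},"required":["moves"]}

```bash
mkdir -p pics; cat > h.py <<'E'
import numpy as np, cv2
from workcell import env, read_camera
def pts(c):
    h,w=c["z_map"].shape
    u,v=np.meshgrid(np.arange(w),np.arange(h))
    K=np.array([[c["fx"],0,c["cx"]],[0,c["fy"],c["cy"]],[0,0,1.]])
    n=cv2.undistortPoints(np.stack([u,v],-1).reshape(-1,1,2).astype(float),K,np.array([c["k1"],0,0,0.])).reshape(h,w,2)
    z=c["z_map"].astype(float)
    P=np.dstack([n[...,0]*z,n[...,1]*z,z,np.ones_like(z)])
    W=P@np.linalg.inv(c["camera_from_world"]).T
    W=W[...,:3]; W[z==0]=np.nan
    return W
E
python3 - <<'E'
from h import *
for n in("scene","top"):
    c=read_camera(n); cv2.imwrite(f"pics/{n}0.png",c["image"]); np.save(n+"0.npy",pts(c)); cv2.imwrite(n+"0_img.png",c["image"])
    T=np.linalg.inv(c["camera_from_world"]); print(n,T[:3,3].round(3),T[:3,2].round(2),c["fx"],c["k1"])
print(env.get_state(),env.hold_point_z)
E
```

```text
scene [-0.068  0.353  0.957] [ 0.56 -0.42 -0.72] 438.3932263691865 -0.025846523885438743
top [ 0.322 -0.092  1.506] [ 0.17 -0.   -0.99] 450.4314230773277 -0.11689351794306249
{'clock': 0.1, 'joint_pos': array([-1.32660582e+00,  3.13909939e-01,  4.50939710e-02,  1.30359227e+00,
       -4.28528499e-05,  1.43122352e+00]), 'qvel': array([ 0.00036543, -0.00228724,  0.00246293,  0.00015372, -0.00062789,
       -0.00128455]), 'tau': array([ 1.79937884e-03, -4.81724775e+01,  2.99243510e+01,  1.27639709e-02,
       -1.68492174e-04, -3.34107973e-06]), 'tcp_pos': array([ 0.21517028, -0.53273473,  0.23050734]), 'orientation': array([-8.03731729e-04,  9.81646808e-01,  1.90706306e-01, -6.35364352e-05]), 'wrist_force': array([-0.36510555,  0.25682403, -0.32291172]), 'ft_torque': array([-0.01878009,  0.01322523, -0.00240575]), 'grip_force': 0.0, 'finger_gap': 0.0854621328375279} 0.0187
```

View pics/scene0.png

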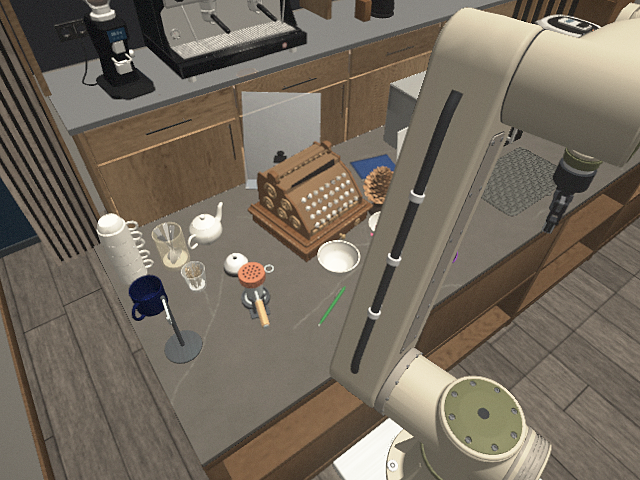

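View pics/top0.png

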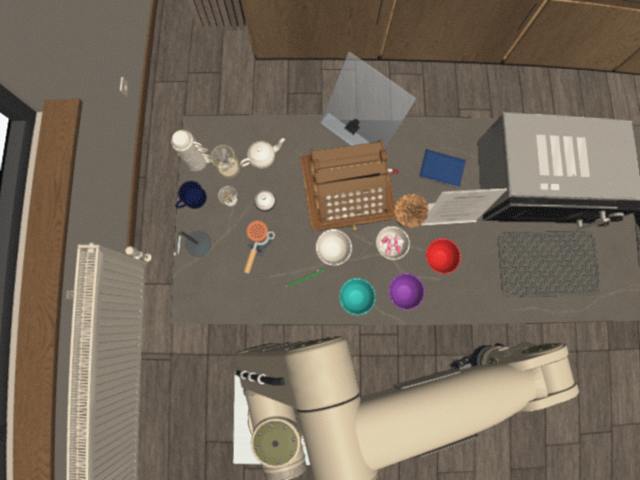

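```bash
python3 - <<'E'
from h import *
t=cv2.imread("top0_img.png"); s=cv2.imread("scene0_img.png")
a=cv2.resize(t[170:290,160:420],None,fx=3,fy=3,interpolation=2)
b=cv2.resize(s[220:370,110:370],None,fx=3,fy=3,interpolation=2)
cv2.imwrite("pics/a.png",a[:, :780]);cv2.imwrite("pics/b.png",b)
Wt=np.load("top0.npy");Ws=np.load("scene0.npy")
def rep(n,W,m):
    P=W[m&np.isfinite(W[...,2])]; print(n,len(P),"mean",P.mean(0).round(4),"med",np.median(P,0).round(4),"min",np.percentile(P,2,0).round(4),"max",np.percentile(P,98,0).round(4))
for n,W,im in(("top",Wt,t),("scene",Ws,s)):
    hsv=cv2.cvtColor(im,cv2.COLOR_BGR2HSV); H,S,V=[hsv[...,i].astype(int) for i in range(3)]
    x,y,z=W[...,0],W[...,1],W[...,2]
    reg=(x>.35)&(x<.75)&(y>-.1)&(y<.25)
    rep(n+" captop",W,reg&(S>90)&(H<12)&(z>.106)&(z<.125))
    hm=reg&(S>80)&(H>10)&(H<25)&(z>.055)&(z<.08)&(V>100)
    rep(n+" handle",W,hm)
    P=W[hm][:,:2]; c=P.mean(0); u=np.linalg.svd(P-c)[2][0]; print("dir",u, (P-c)@u@np.ones(len(P)) if 0 else np.ptp((P-c)@u))
    rim=(x>.35)&(x<.75)&(y>-.35)&(y<-.02)&(S<60)&(V>120)&(z>.045)&(z<.058)
    rep(n+" rims",W,rim)
    L,lab,st,ce=cv2.connectedComponentsWithStats(rim.astype(np.uint8))
    for i in range(1,L):
        if st[i,4]>15:
            p=W[lab==i]; (c2,r)=cv2.minEnclosingCircle((p[:,:2]*1000).astype(np.float32)); print("  rim",ce[i].round(),st[i,4],np.round(c2,1),round(r,1))
    hk=(x>.3)&(x<.75)&(y>.12)&(y<.3)&(z>.15)&(z<.25)
    ii=np.argwhere(hk)
    print("hook",len(ii)); 
    for k in ii[:: max(1,len(ii)//40)]: print(k[::-1],W[k[0],k[1]].round(3),end=" ")
    print()
    base=(x>.35)&(x<.75)&(y>.12)&(y<.35)&(z>.003)&(z<.03); rep(n+" base",W,base)
E
```

```text
top captop 342 mean [0.5948 0.08   0.1123] med [0.5948 0.0803 0.1124] min [0.5653 0.0516 0.1065] max [0.6239 0.1093 0.1179]
top handle 340 mean [ 0.6181 -0.0045  0.064 ] med [ 0.6495 -0.083   0.0643] min [ 0.4749 -0.0998  0.0557] max [0.745  0.1853 0.0726]
dir [-0.68858488  0.72515575] 0.3468798226650623
top rims 185 mean [ 0.5607 -0.2064  0.0507] med [ 0.5649 -0.1957  0.0506] min [ 0.4983 -0.343   0.0452] max [ 0.6187 -0.1067  0.057 ]
  rim [380. 239.] 42 [ 573.5 -336.9] 49.8
  rim [324. 233.] 25 [ 595.3 -132.9] 25.2
  rim [344. 249.] 71 [ 552.  -169.2] 56.9
  rim [320. 256.] 27 [ 529.9 -124.7] 33.3
hook 43
[181 231] [0.575 0.294 0.211] [182 231] [0.576 0.293 0.204] [180 232] [0.572 0.297 0.211] [181 232] [0.572 0.295 0.209] [182 232] [0.572 0.292 0.208] [183 232] [0.574 0.291 0.2  ] [179 233] [0.567 0.298 0.218] [180 233] [0.569 0.297 0.21 ] [181 233] [0.569 0.294 0.209] [182 233] [0.57  0.293 0.204] [183 233] [0.572 0.292 0.196] [184 233] [0.573 0.292 0.188] [185 233] [0.575 0.291 0.178] [179 234] [0.565 0.299 0.215] [180 234] [0.565 0.296 0.214] [181 234] [0.565 0.293 0.213] [182
[... 2604 characters left out ...]
203] [167 306] [0.564 0.296 0.175] [168 306] [0.567 0.294 0.171] [167 307] [0.566 0.297 0.171] [168 307] [0.566 0.295 0.168] [169 307] [0.567 0.293 0.166] [167 308] [0.539 0.3   0.201] [168 308] [0.566 0.295 0.165] [169 308] [0.567 0.293 0.163] [168 309] [0.565 0.296 0.164] [169 309] [0.566 0.294 0.161] [168 310] [0.566 0.297 0.16 ] [169 310] [0.566 0.295 0.157] [170 310] [0.567 0.293 0.155] [168 311] [0.565 0.298 0.157] [169 311] [0.564 0.296 0.157] [170 311] [0.566 0.294 0.153] [169 312] [0.566 0.297 0.151] [170 312] [0.565 0.295 0.151] [169 313] [0.565 0.298 0.15 ] 
scene base 1332 mean [0.5847 0.2807 0.0093] med [0.5705 0.2934 0.0078] min [0.3909 0.1396 0.0031] max [0.7109 0.3447 0.0278]
```

View pics/a.png

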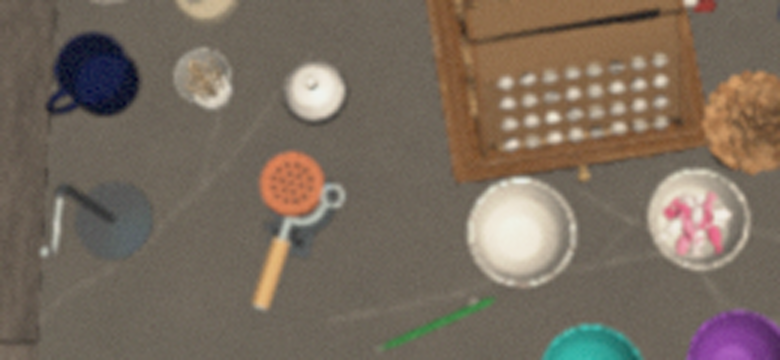

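View pics/b.png

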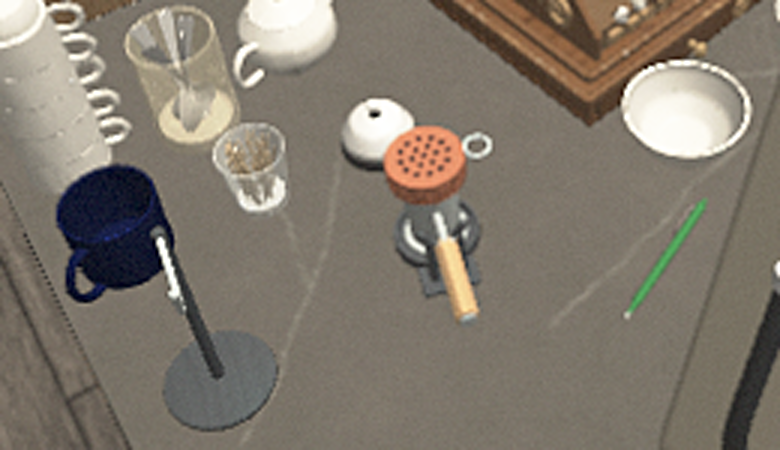

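The white bowl meant is at top (334,247) and scene (338,257). It is white and empty. The other white bowl at top (392,242) holds pink sweets, and the remaining bowls are turquoise (357,296), purple (406,292) and red (443,255). Crop a confirms this. The shaker cap is at top (257,231) with its loop at (271,235) and the handle at (250,260). The hook post base is at (198,243) and the hook tip near (175,254).

```bash
cat >> h.py <<'E'
def cast(c,px,z):
    K=np.array([[c["fx"],0,c["cx"]],[0,c["fy"],c["cy"]],[0,0,1.]])
    n=cv2.undistortPoints(np.asarray(px,float).reshape(-1,1,2),K,np.array([c["k1"],0,0,0.])).reshape(-1,2)
    T=np.linalg.inv(c["camera_from_world"]); d=np.c_[n,np.ones(len(n))]@T[:3,:3].T; o=T[:3,3]
    return o+d*((z-o[2])/d[:,2])[:,None]
E
python3 - <<'E'
from h import *
def big(m):
    L,lab,st,ce=cv2.connectedComponentsWithStats(m.astype(np.uint8)); i=1+np.argmax(st[1:,4]); return lab==i
for n in("top","scene"):
    c=read_camera(n); im=c["image"]; W=pts(c); x,y,z=W[...,0],W[...,1],W[...,2]
    hsv=cv2.cvtColor(im,cv2.COLOR_BGR2HSV); H,S,V=[hsv[...,i].astype(int) for i in range(3)]
    reg=(x>.4)&(x<.7)&(y>-.05)&(y<.18)
    m=big(reg&(S>90)&(H<12)&(z>.1)&(z<.125)); p=np.argwhere(m)[:,::-1]; C=cast(c,p,.113); e=cv2.minEnclosingCircle((C[:,:2]*1000).astype(np.float32)); print(n,"cap",p.mean(0),C.mean(0).round(4),e)
    m=big(reg&(S>80)&(H>10)&(H<25)&(z>.03)&(V>100)); p=np.argwhere(m)[:,::-1]; C2=cast(c,p,.066)[:,:2]; cc=C2.mean(0); u=np.linalg.svd(C2-cc)[2][0]; u=u*np.sign(u[0]); q=(C2-cc)@u
    print(" handle",p.mean(0),cc.round(4),"ang",np.degrees(np.arctan2(u[1],u[0])),q.min(),q.max(), "medz",np.nanmedian(z[m]))
    v=C.mean(0)[:2]-cc; print(" cap-handle ang",np.degrees(np.arctan2(v[1],v[0])),np.hypot(*v))
    lp=(z>.09)&(z<.125)&(S<70)&reg&(y<.06); P=W[lp]; print(" loop",len(P),P.mean(0).round(4),np.ptp(P,axis=0))
    hk=(x>.42)&(x<.65)&(y>.2)&(y<.4)&(z>.12)&(z<.24)
    for k in np.argwhere(hk&(x<.556)): print(k[::-1],W[k[0],k[1]].round(3),V[k[0],k[1]],end=";")
    print()
    pm=hk&(x>.556)&(z<.19); print(" post",W[pm].mean(0).round(4))
    b=big((x>.45)&(x<.7)&(y>.15)&(y<.4)&(z>.004)&(z<.02)); p=np.argwhere(b)[:,::-1]; B=cast(c,p,.008); print(" base",len(p),B.mean(0).round(4),B.min(0),B.max(0))
    r=big((x>.47)&(x<.65)&(y>-.25)&(y<-.08)&(S<60)&(V>130)&(z>.004)); p=np.argwhere(r)[:,::-1]; B=cast(c,p,.053); print(" bowl",p.mean(0),B.mean(0).round(4),cv2.minEnclosingCircle((B[:,:2]*1000).astype(np.float32)))
E
```

```text
top cap [257.11428571 231.02285714] [0.5944 0.0798 0.113 ] ((594.1238403320312, 79.44625091552734), 34.11008834838867)
 handle [249.98507463 260.89552239] [0.5054 0.1063] ang -15.749706281535575 -0.03618425390657859 0.03797095445265551 medz 0.06665741537548997
 cap-handle ang -16.558576076629056 0.0929248080072405
 loop 33 [0.5829 0.0396 0.1073] [0.03159972 0.03043443 0.02626039]
[179 238] [0.554 0.3   0.207] 185;[180 238] [0.553 0.295 0.213] 160;[179 239] [0.551 0.3   0.207] 186;[180 239] [0.551 0.297 0.206] 151;[178 240] [0.55  0.305 0.199] 150;[179 240] [0.548 0.3   0.206] 184;[180 240] [0.549 0.299 0.201] 146;[178 241] [0.546 0.304 0.203] 155;[179 241] [0.545 0.3   0.208] 183;[180 241] [0.546 0.298 0.202] 137;[178 242] [0.542 0.303 0.206] 165;[179 242] [0.542 0.299 0.208] 178;[178 243] [0.54  0.305 0.2  ] 177;[179 243] [0.54  0.3   0.204] 184;[178 244] [0.538 0.305 0.197] 191;[179 244] [0.537 0.301 0.201] 185;[178 245] [0.535 0.305 0.198] 194;[179 245] [0.535 0.301 0.199] 185;[178 246] [0.532 0.305 0.197] 193;[179 246] [0.531 0.301 0.201] 185;[178 247] [0.528 0.303 0.203] 190;[17
[... 3955 characters left out ...]
0.206] 92;[169 321] [0.502 0.309 0.207] 93;[170 321] [0.501 0.307 0.207] 122;[171 321] [0.511 0.305 0.192] 93;[168 322] [0.504 0.311 0.203] 110;[169 322] [0.503 0.31  0.203] 87;[170 322] [0.503 0.308 0.202] 105;[171 322] [0.505 0.306 0.198] 198;[169 323] [0.503 0.311 0.2  ] 95;[170 323] [0.505 0.309 0.196] 90;[171 323] [0.506 0.307 0.192] 136;[169 324] [0.506 0.311 0.193] 110;[170 324] [0.505 0.309 0.192] 94;[171 324] [0.506 0.308 0.189] 99;
 post [0.5662 0.2954 0.1511]
 base 832 [0.5655 0.2984 0.008 ] [0.52200792 0.25345889 0.008     ] [0.61139946 0.34189933 0.008     ]
 bowl [337.36962751 255.86150907] [ 0.5488 -0.1584  0.053 ] ((548.7241821289062, -160.98968505859375), 60.795284271240234)
```

Call:
{"op": "carry_out", "data": {
  "moves": [
    {"tx": 2.36,"ty": 3.84,"wz": 0.025,"claw": -1},
    {"tx": 2.36,"ty": 3.84,"wz": 0.025,"claw": -1},
    {"tx": 2.36,"ty": 3.84,"wz": 0.025,"claw": -1},
    {"tx": 2.36,"ty": 3.84,"wz": 0.025,"claw": -1},
    {"tx": 2.36,"ty": 3.84,"wz": 0.025,"claw": -1},
    {"tx": 2.36,"ty": 3.84,"wz": 0.025,"claw": -1},
    {"tx": 2.36,"ty": 3.84,"wz": 0.025,"claw": -1},
    {"tx": 2.36,"ty": 3.84,"wz": 0.025,"claw": -1}
  ],
  "newtons": 60
}}

```text
invalid input at $.moves[0]: expected keys tx, ty, tz, wx, wy, wz, claw
```

Call:
{"op": "carry_out", "data": {
  "moves": [
    {"tx": 2.36,"ty": 3.84,"claw": -1},
    {"tx": 2.36,"ty": 3.84,"claw": -1},
    {"tx": 2.36,"ty": 3.84,"claw": -1},
    {"tx": 2.36,"ty": 3.84,"claw": -1},
    {"tx": 2.36,"ty": 3.84,"claw": -1},
    {"tx": 2.36,"ty": 3.84,"claw": -1},
    {"tx": 2.36,"ty": 3.84,"claw": -1},
    {"tx": 2.36,"ty": 3.84,"claw": -1}
  ]
}}

```text
invalid input at $.moves[0]: expected keys tx, ty, tz, wx, wy, wz, claw
```

Call:
{"op": "carry_out", "data": {
  "moves": [
    {"tx": 2.36,"ty": 3.84,"tz": 0,"wx": 0,"wy": 0,"wz": 0.025,"claw": -1},
    {"tx": 2.36,"ty": 3.84,"tz": 0,"wx": 0,"wy": 0,"wz": 0.025,"claw": -1},
    {"tx": 2.36,"ty": 3.84,"tz": 0,"wx": 0,"wy": 0,"wz": 0.025,"claw": -1},
    {"tx": 2.36,"ty": 3.84,"tz": 0,"wx": 0,"wy": 0,"wz": 0.025,"claw": -1},
    {"tx": 2.36,"ty": 3.84,"tz": 0,"wx": 0,"wy": 0,"wz": 0.025,"claw": -1},
    {"tx": 2.36,"ty": 3.84,"tz": 0,"wx": 0,"wy": 0,"wz": 0.025,"claw": -1},
    {"tx": 2.36,"ty": 3.84,"tz": 0,"wx": 0,"wy": 0,"wz": 0.025,"claw": -1},
    {"tx": 2.36,"ty": 3.84,"tz": 0,"wx": 0,"wy": 0,"wz": 0.025,"claw": -1}
  ],
  "newtons": 60
}}

```text
clock: 1.2
tcp_pos: [0.4046, -0.2247, 0.2313]
orientation: [0.0, 0.958, 0.288, 0.0]
wrist_force: [0.5, -0.3, 0.7]
finger_gap: 0.0852
grip_force: 0.0
```

Call:
{"op": "carry_out", "data": {
  "moves": [
    {"tx": 2.36,"ty": 3.84,"tz": 0,"wx": 0,"wy": 0,"wz": 0,"claw": -1},
    {"tx": 2.36,"ty": 3.84,"tz": 0,"wx": 0,"wy": 0,"wz": 0,"claw": -1},
    {"tx": 2.36,"ty": 3.84,"tz": 0,"wx": 0,"wy": 0,"wz": 0,"claw": -1},
    {"tx": 2.36,"ty": 3.84,"tz": 0,"wx": 0,"wy": 0,"wz": 0,"claw": -1},
    {"tx": 2.36,"ty": 3.84,"tz": 0,"wx": 0,"wy": 0,"wz": 0,"claw": -1},
    {"tx": 2.36,"ty": 3.84,"tz": 0,"wx": 0,"wy": 0,"wz": 0,"claw": -1},
    {"tx": 2.36,"ty": 3.84,"tz": 0,"wx": 0,"wy": 0,"wz": 0,"claw": -1},
    {"tx": 2.36,"ty": 3.84,"tz": 0,"wx": 0,"wy": 0,"wz": 0,"claw": -1}
  ]
}}

```text
clock: 2.2
tcp_pos: [0.5935, 0.0826, 0.2311]
orientation: [0.0, 0.958, 0.288, -0.0]
wrist_force: [0.1, -1.3, -0.0]
finger_gap: 0.0855
grip_force: 0.0
```

Call:
{"op": "carry_out", "data": {
  "moves": [
    {"tx": -0.1,"ty": -0.1,"tz": -2.5,"wx": 0,"wy": 0,"wz": 0,"claw": -1},
    {"tx": 0,"ty": 0,"tz": -2.5,"wx": 0,"wy": 0,"wz": 0,"claw": -1},
    {"tx": 0,"ty": 0,"tz": -2.5,"wx": 0,"wy": 0,"wz": 0,"claw": -1},
    {"tx": 0,"ty": 0,"tz": -2.5,"wx": 0,"wy": 0,"wz": 0,"claw": -1},
    {"tx": 0,"ty": 0,"tz": -1.5,"wx": 0,"wy": 0,"wz": 0,"claw": -1},
    {"tx": 0,"ty": 0,"tz": -1.5,"wx": 0,"wy": 0,"wz": 0,"claw": -1},
    {"tx": 0,"ty": 0,"tz": -1.5,"wx": 0,"wy": 0,"wz": 0,"claw": -1},
    {"tx": 0,"ty": 0,"tz": -0.9,"wx": 0,"wy": 0,"wz": 0,"claw": -1}
  ]
}}

```text
clock: 3.2
tcp_pos: [0.5917, 0.0802, 0.0765]
orientation: [-0.0, 0.958, 0.288, -0.0]
wrist_force: [-0.3, 0.9, -0.1]
finger_gap: 0.085
grip_force: 0.0
```

Call:
{"op": "carry_out", "data": {
  "moves": [
    {"tx": 0,"ty": 0,"tz": 0,"wx": 0,"wy": 0,"wz": 0,"claw": -0.8},
    {"tx": 0,"ty": 0,"tz": 0,"wx": 0,"wy": 0,"wz": 0,"claw": -0.7},
    {"tx": 0,"ty": 0,"tz": 0,"wx": 0,"wy": 0,"wz": 0,"claw": -0.6},
    {"tx": 0,"ty": 0,"tz": 0,"wx": 0,"wy": 0,"wz": 0,"claw": -0.4},
    {"tx": 0,"ty": 0,"tz": 0,"wx": 0,"wy": 0,"wz": 0,"claw": 0},
    {"tx": 0,"ty": 0,"tz": 0,"wx": 0,"wy": 0,"wz": 0,"claw": 1},
    {"tx": 0,"ty": 0,"tz": 0,"wx": 0,"wy": 0,"wz": 0,"claw": 1},
    {"tx": 0,"ty": 0,"tz": 0,"wx": 0,"wy": 0,"wz": 0,"claw": 1}
  ],
  "newtons": 60
}}

```text
clock: 4.2
tcp_pos: [0.5927, 0.0803, 0.0785]
orientation: [0.0, 0.958, 0.288, 0.001]
wrist_force: [-0.9, 0.7, 5.4]
finger_gap: 0.0652
grip_force: 66.2
```

Call:
{"op": "carry_out", "data": {
  "moves": [
    {"tx": 0,"ty": 0,"tz": 0,"wx": 0,"wy": 0,"wz": 0.175,"claw": 1},
    {"tx": 0,"ty": 0,"tz": 0,"wx": 0,"wy": 0,"wz": 0.175,"claw": 1},
    {"tx": 0,"ty": 0,"tz": 0,"wx": 0,"wy": 0,"wz": 0.175,"claw": 1},
    {"tx": 0,"ty": 0,"tz": 0,"wx": 0,"wy": 0,"wz": 0.175,"claw": 1},
    {"tx": 0,"ty": 0,"tz": 0,"wx": 0,"wy": 0,"wz": 0.175,"claw": 1},
    {"tx": 0,"ty": 0,"tz": 0,"wx": 0,"wy": 0,"wz": 0.175,"claw": 1},
    {"tx": 0,"ty": 0,"tz": 0,"wx": 0,"wy": 0,"wz": 0.175,"claw": 1},
    {"tx": 0,"ty": 0,"tz": 0,"wx": 0,"wy": 0,"wz": 0.175,"claw": 1}
  ]
}}

```text
clock: 5.2
tcp_pos: [0.5931, 0.0808, 0.0786]
orientation: [0.001, 0.545, 0.839, 0.001]
wrist_force: [0.3, 2.3, 5.9]
finger_gap: 0.0651
grip_force: 66.3
```

Call:
{"op": "carry_out", "data": {
  "moves": [
    {"tx": 0,"ty": 0,"tz": 0,"wx": 0,"wy": 0,"wz": 0,"claw": 1},
    {"tx": 0,"ty": 0,"tz": 0.5,"wx": 0,"wy": 0,"wz": 0,"claw": 1},
    {"tx": 0,"ty": 0,"tz": 0.5,"wx": 0,"wy": 0,"wz": 0,"claw": 1},
    {"tx": 0,"ty": 0,"tz": 0.5,"wx": 0,"wy": 0,"wz": 0,"claw": 1},
    {"tx": 0,"ty": 0,"tz": 0.5,"wx": 0,"wy": 0,"wz": 0,"claw": 1}
  ]
}}

```text
clock: 5.82
tcp_pos: [0.5918, 0.0801, 0.0975]
orientation: [-0.0, 0.547, 0.837, -0.0]
wrist_force: [-0.9, -0.6, -0.6]
finger_gap: 0.0652
grip_force: 66.2
```

```bash
python3 - <<'E'
from h import *
s=env.get_state(); print(s["tcp_pos"],s["orientation"],s["ft_torque"],s["wrist_force"],s["joint_pos"].round(2))
c=read_camera("scene"); cv2.imwrite("pics/c1.png",cv2.resize(c["image"][200:350,170:350],None,fx=3,fy=3,interpolation=2))
E
```

```text
[0.59181271 0.08012063 0.09754582] [-5.97866371e-05  5.47161856e-01  8.37026820e-01 -5.76871002e-05] [ 0.01392317 -0.03180651  0.01597829] [-0.86771545 -0.58535497 -0.58481253] [ 0.    0.43 -0.13  1.02 -0.    1.16]
```

View pics/c1.png

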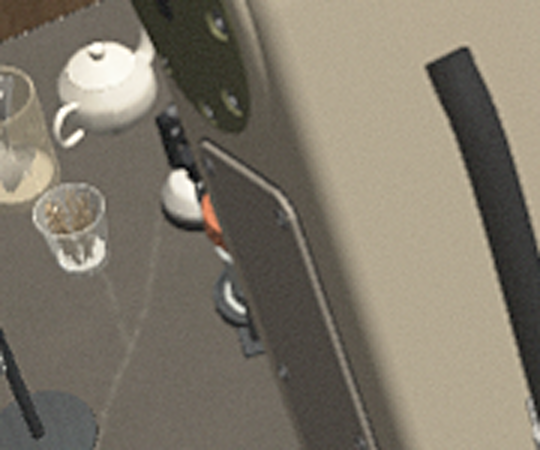

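Call:
{"op": "carry_out", "data": {
  "moves": [
    {"tx": 0,"ty": 0,"tz": 2.75,"wx": 0,"wy": 0,"wz": 0,"claw": 1},
    {"tx": 0,"ty": 0,"tz": 2.75,"wx": 0,"wy": 0,"wz": 0,"claw": 1},
    {"tx": 0,"ty": 0,"tz": 2.75,"wx": 0,"wy": 0,"wz": 0,"claw": 1},
    {"tx": 0,"ty": 0,"tz": 2.75,"wx": 0,"wy": 0,"wz": 0,"claw": 1},
    {"tx": 0,"ty": 0,"tz": 2.75,"wx": 0,"wy": 0,"wz": 0,"claw": 1},
    {"tx": -3,"ty": 0,"tz": 0,"wx": 0,"wy": 0,"wz": 0,"claw": 1},
    {"tx": -4,"ty": 0,"tz": 0,"wx": 0,"wy": 0,"wz": 0,"claw": 1},
    {"tx": -4,"ty": 1.6,"tz": 0,"wx": 0,"wy": 0,"wz": 0,"claw": 1}
  ]
}}

```text
clock: 6.88
tcp_pos: [0.4809, 0.0957, 0.2348]
orientation: [0.0, 0.548, 0.837, 0.0]
wrist_force: [0.7, 0.4, -1.2]
finger_gap: 0.0655
grip_force: 66.6
```

Call:
{"op": "carry_out", "data": {
  "moves": [
    {"tx": -2.4,"ty": 2,"tz": 0,"wx": 0,"wy": 0,"wz": 0.052,"claw": 1},
    {"tx": 0,"ty": 4,"tz": 0,"wx": 0,"wy": 0,"wz": 0.052,"claw": 1},
    {"tx": 0,"ty": 4,"tz": 0,"wx": 0,"wy": 0,"wz": 0.052,"claw": 1},
    {"tx": 0,"ty": 4,"tz": 0,"wx": 0,"wy": 0,"wz": 0.053,"claw": 1},
    {"tx": 0,"ty": 3,"tz": 0,"wx": 0,"wy": 0,"wz": 0.053,"claw": 1},
    {"tx": 0,"ty": 3,"tz": 0,"wx": 0,"wy": 0,"wz": 0,"claw": 1},
    {"tx": 0,"ty": 2,"tz": 0,"wx": 0,"wy": 0,"wz": 0,"claw": 1},
    {"tx": 0,"ty": 0,"tz": 0,"wx": 0,"wy": 0,"wz": 0,"claw": 1}
  ]
}}

```text
clock: 7.88
tcp_pos: [0.4578, 0.3171, 0.2346]
orientation: [0.0, 0.432, 0.902, -0.0]
wrist_force: [-1.2, -0.7, -1.6]
finger_gap: 0.0648
grip_force: 66.6
```

```bash
python3 - <<'E'
from h import *
s=env.get_state(); print(s["tcp_pos"],s["orientation"],s["wrist_force"],s["joint_pos"].round(2))
o=[]
for n in("scene","top"):
    c=read_camera(n); np.save(n+"1.npy",pts(c)); cv2.imwrite(n+"1_img.png",c["image"])
    im=c["image"]; cr=im[240:390,110:240] if n=="scene" else im[190:310,120:250]
    o.append(cv2.resize(cr,(390,450),interpolation=2))
cv2.imwrite("pics/c2.png",np.hstack(o))
E
```

```text
[0.45778545 0.31706905 0.23461501] [ 2.64038387e-05  4.32310025e-01  9.01725030e-01 -1.09371062e-04] [-1.21112984 -0.74380853 -1.62550517] [ 0.46  0.28  0.    1.3  -0.    1.36]
```

View pics/c2.png

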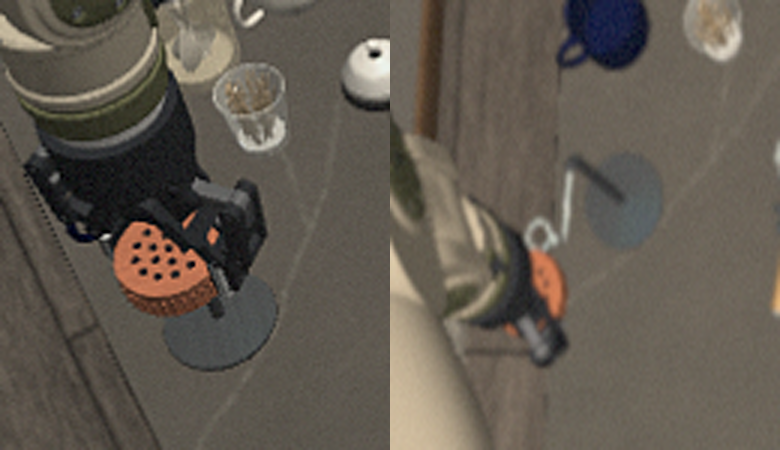

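```bash
python3 - <<'E'
from h import *
c=read_camera("top"); W=pts(c); im=c["image"]
print("loop px cast",cast(c,[[170.3,252.7]],.264).round(4),"tip cast",cast(c,[[174.4,254]],.222).round(4))
hsv=cv2.cvtColor(im,cv2.COLOR_BGR2HSV)
m=np.zeros(im.shape[:2],bool); m[244:262,160:182]=1
m&=(W[...,2]>.235)&(hsv[...,1]<70)
for k in np.argwhere(m): print(k[::-1],W[k[0],k[1]].round(3),hsv[k[0],k[1]][1:],end=";")
cv2.imwrite("pics/c3.png",cv2.resize(im[235:275,145:195],None,fx=14,fy=14,interpolation=cv2.INTER_CUBIC))
E
```

```text
loop px cast [[0.5019 0.3058 0.264 ]] tip cast [[0.5043 0.3068 0.222 ]]
[167 249] [0.512 0.316 0.265] [ 16 140];[168 249] [0.512 0.312 0.268] [ 18 158];[169 249] [0.513 0.311 0.262] [ 17 165];[170 249] [0.512 0.307 0.265] [ 20 169];[171 249] [0.512 0.304 0.266] [ 19 171];[166 250] [0.51  0.319 0.264] [ 16 141];[167 250] [0.509 0.314 0.269] [ 15 157];[171 250] [0.509 0.303 0.268] [ 24 137];[172 250] [0.51  0.301 0.264] [ 22 154];[173 250] [0.51  0.298 0.264] [ 21 149];[160 251] [0.487 0.29  0.397] [28 54];[161 251] [0.489 0.292 0.385] [55 60];[166 251] [0.506 0.318 0.266] [ 15 151];[172 251] [0.507 0.302 0.261] [ 23 133];[173 251] [0.507 0.298 0.265] [ 21 171];[160 252] [0.483 0.286 0.409] [29 53];[161 252] [0.484 0.286 0.4  ] [17 46];[162 252] [0.486 0.289 0.384] [44 46];[165 252] [0.503 0.32  0.267] [ 26 139];[166 252] [0.504 0.318 0.266] [ 21 156];[173 252] [0.504 0.298 0.264] [ 17 183];[160 253] [0.48  0.286 0.408] [18 58];[161 253] [0.48  0.284 0.407] [12 43];[162 253] [0.482 0.285 0.394] [26 39];[163 253] [0.485 0.29  0.372] [12 41];[165 253] [0.501 0.321 0.264] [ 23 142];[166 2
[... 1638 characters left out ...]
 0.408] [ 0 58];[162 259] [0.465 0.279 0.41 ] [22 59];[163 259] [0.465 0.277 0.408] [11 48];[164 259] [0.467 0.28  0.391] [37 41];[165 259] [0.468 0.281 0.382] [ 8 34];[160 260] [0.46  0.279 0.424] [46 61];[161 260] [0.463 0.283 0.405] [ 8 65];[162 260] [0.462 0.279 0.41 ] [ 5 54];[163 260] [0.463 0.277 0.409] [35 51];[164 260] [0.464 0.279 0.395] [47 38];[165 260] [0.465 0.279 0.386] [16 32];[166 260] [0.467 0.281 0.372] [45 51];[160 261] [0.458 0.279 0.425] [32 64];[161 261] [0.46  0.281 0.411] [ 4 60];[162 261] [0.46  0.279 0.409] [14 56];[163 261] [0.46  0.276 0.412] [12 42];[164 261] [0.462 0.28  0.392] [24 42];[165 261] [0.463 0.28  0.383] [38 40];[166 261] [0.464 0.28  0.377] [59 43];
```

View pics/c3.png

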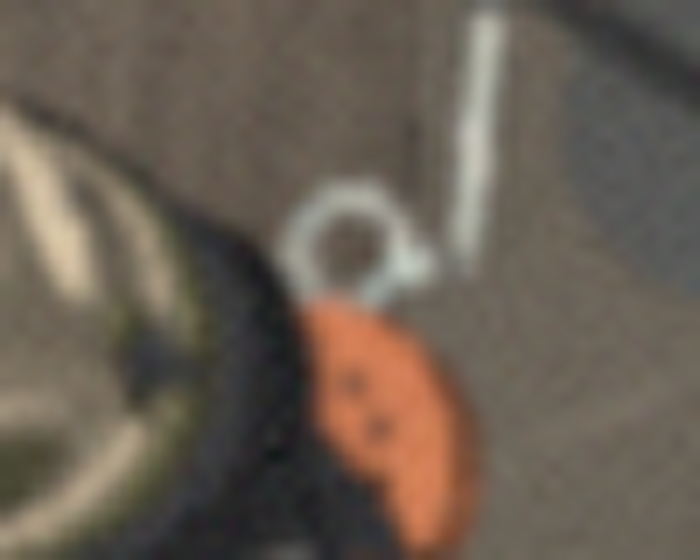

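Call:
{"op": "carry_out", "data": {
  "moves": [
    {"tx": 0.2,"ty": -0.3,"tz": 0,"wx": 0,"wy": 0,"wz": 0,"claw": 1},
    {"tx": 0,"ty": 0,"tz": -1,"wx": 0,"wy": 0,"wz": 0,"claw": 1},
    {"tx": 0,"ty": 0,"tz": -1,"wx": 0,"wy": 0,"wz": 0,"claw": 1},
    {"tx": 0,"ty": 0,"tz": -1,"wx": 0,"wy": 0,"wz": 0,"claw": 1},
    {"tx": 0,"ty": 0,"tz": -1,"wx": 0,"wy": 0,"wz": 0,"claw": 1}
  ]
}}

```text
clock: 8.65
tcp_pos: [0.4597, 0.3131, 0.1938]
orientation: [-0.0, 0.433, 0.901, -0.0]
wrist_force: [0.1, -0.1, -0.8]
finger_gap: 0.0652
grip_force: 66.6
```

Call:
{"op": "carry_out", "data": {
  "moves": [
    {"tx": 0.1,"ty": 0,"tz": -0.7,"wx": 0,"wy": 0,"wz": 0,"claw": 1},
    {"tx": 0.1,"ty": 0,"tz": -0.7,"wx": 0,"wy": 0,"wz": 0,"claw": 1},
    {"tx": 0.1,"ty": 0,"tz": -0.7,"wx": 0,"wy": 0,"wz": 0,"claw": 1},
    {"tx": 0,"ty": 0,"tz": 0,"wx": 0,"wy": 0,"wz": 0,"claw": 1}
  ]
}}

```text
clock: 9.15
tcp_pos: [0.4627, 0.313, 0.1732]
orientation: [-0.0, 0.433, 0.901, -0.0]
wrist_force: [-0.1, 0.5, -0.6]
finger_gap: 0.065
grip_force: 66.6
```

```bash
python3 - <<'E'
from h import *
c=read_camera("top"); im=c["image"]
a=cv2.resize(im[235:275,145:195],None,fx=8,fy=8,interpolation=cv2.INTER_CUBIC)
c=read_camera("scene"); b=cv2.resize(c["image"][270:350,130:210],None,fx=4,fy=4,interpolation=cv2.INTER_CUBIC)
cv2.imwrite("pics/c4.png",np.hstack([a,b]))
E
```

```text
(no output)
```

View pics/c4.png

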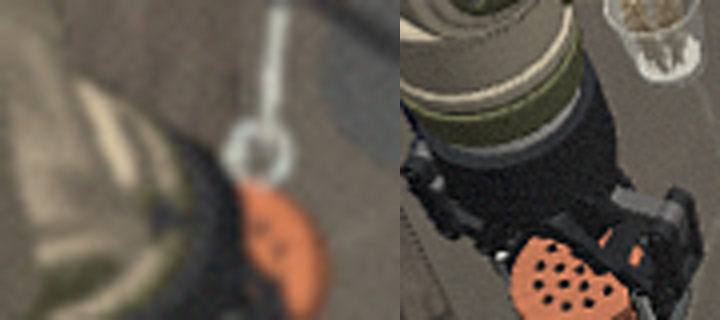

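Call:
{"op": "carry_out", "data": {
  "moves": [
    {"tx": 0,"ty": 0,"tz": -0.4,"wx": 0,"wy": 0,"wz": 0,"claw": 1},
    {"tx": 0,"ty": 0,"tz": 0,"wx": 0,"wy": 0,"wz": 0,"claw": -1},
    {"tx": 0,"ty": 0,"tz": 0,"wx": 0,"wy": 0,"wz": 0,"claw": -1},
    {"tx": 0,"ty": 0,"tz": 0,"wx": 0,"wy": 0,"wz": 0,"claw": -1},
    {"tx": 0,"ty": 0,"tz": 0,"wx": 0,"wy": 0,"wz": 0,"claw": -1},
    {"tx": 0,"ty": 0,"tz": 0,"wx": 0,"wy": 0,"wz": 0,"claw": -1}
  ]
}}

```text
clock: 10.0
tcp_pos: [0.4629, 0.3132, 0.1699]
orientation: [0.0, 0.433, 0.901, 0.0]
wrist_force: [-0.4, 1.0, -0.6]
finger_gap: 0.0855
grip_force: 0.0
```

```bash
python3 - <<'E'
from h import *
c=read_camera("top"); im=c["image"]
for n in("top","scene"):
    c=read_camera(n); W=pts(c); hsv=cv2.cvtColor(c["image"],cv2.COLOR_BGR2HSV); x,y,z=W[...,0],W[...,1],W[...,2]
    m=(hsv[...,1]>90)&(hsv[...,0]<12)&(x>.35)&(x<.65)&(y>.18)&(y<.42)&(z>.02); P=W[m]; print(n,m.sum(),P.mean(0) if m.any() else 0,P.min(0) if m.any() else 0,P.max(0) if m.any() else 0)
E
```

```text
top 138 [0.54661526 0.28833365 0.17637153] [0.52511648 0.26590037 0.13368597] [0.5769641  0.32762861 0.20914897]
scene 9 [0.49757535 0.28500382 0.2525955 ] [0.43922213 0.26731771 0.15504415] [0.53873147 0.37173926 0.59401219]
```

Call:
{"op": "carry_out", "data": {
  "moves": [
    {"tx": 0,"ty": 0,"tz": 2.5,"wx": 0,"wy": 0,"wz": 0,"claw": -1},
    {"tx": 0,"ty": 0,"tz": 4.5,"wx": 0,"wy": 0,"wz": 0,"claw": -1},
    {"tx": 0,"ty": -4.5,"tz": 0,"wx": 0,"wy": 0,"wz": 0.1,"claw": -1},
    {"tx": 0,"ty": -4.5,"tz": 0,"wx": 0,"wy": 0,"wz": 0.1,"claw": -1},
    {"tx": 0,"ty": -5,"tz": 0,"wx": 0,"wy": 0,"wz": 0.1,"claw": -1},
    {"tx": 0,"ty": -5,"tz": 0,"wx": 0,"wy": 0,"wz": 0.1,"claw": -1},
    {"tx": 0,"ty": -5,"tz": 0,"wx": 0,"wy": 0,"wz": 0.1,"claw": -1},
    {"tx": 0,"ty": -5,"tz": 0,"wx": 0,"wy": 0,"wz": 0.107,"claw": -1}
  ]
}}

```text
clock: 11.15
tcp_pos: [0.4628, 0.0216, 0.24]
orientation: [0.0, 0.142, 0.99, 0.0]
wrist_force: [1.6, -0.1, -0.3]
finger_gap: 0.0854
grip_force: 0.0
```

Call:
{"op": "carry_out", "data": {
  "moves": [
    {"tx": 0,"ty": -1,"tz": 0,"wx": 0.151,"wy": -0.045,"wz": 0,"claw": -0.3},
    {"tx": 0,"ty": -1,"tz": 0,"wx": 0.151,"wy": -0.045,"wz": 0,"claw": -0.1},
    {"tx": 0,"ty": -1,"tz": 0,"wx": 0.151,"wy": -0.045,"wz": 0,"claw": 0},
    {"tx": 0,"ty": -1,"tz": 0,"wx": 0.15,"wy": -0.044,"wz": 0,"claw": 0},
    {"tx": 0,"ty": -1,"tz": 0,"wx": 0.15,"wy": -0.044,"wz": 0,"claw": 0},
    {"tx": 0,"ty": 0,"tz": 0,"wx": 0,"wy": 0,"wz": 0,"claw": 0}
  ]
}}

```text
clock: 11.9
tcp_pos: [0.4625, -0.029, 0.2378]
orientation: [0.053, 0.136, 0.913, 0.38]
wrist_force: [-0.1, 0.6, 0.8]
finger_gap: 0.0429
grip_force: 0.0
```

```bash
python3 - <<'E'
from h import *
from scipy.spatial.transform import Rotation as R
s=env.get_state(); print(s["tcp_pos"],R.from_quat(s["orientation"][[1,2,3,0]]).as_matrix().round(3),s["finger_gap"],s["joint_pos"].round(2))
def big(m):
    L,lab,st,ce=cv2.connectedComponentsWithStats(m.astype(np.uint8)); i=1+np.argmax(st[1:,4]); return lab==i
o=[]
for n in("top","scene"):
    c=read_camera(n); im=c["image"]; W=pts(c); x,y,z=W[...,0],W[...,1],W[...,2]
    hsv=cv2.cvtColor(im,cv2.COLOR_BGR2HSV); H,S,V=[hsv[...,i].astype(int) for i in range(3)]
    reg=(x>.4)&(x<.7)&(y>-.05)&(y<.18)
    m=(reg&(S>80)&(H>10)&(H<25)&(z>.03)&(z<.09)&(V>100))
    if m.sum()>20:
        m=big(m); p=np.argwhere(m)[:,::-1]; C2=cast(c,p,.066)[:,:2]; cc=C2.mean(0); u=np.linalg.svd(C2-cc)[2][0]; u=u*np.sign(u[0]); q=(C2-cc)@u
        print(n,"handle",len(p),p.mean(0),cc.round(4),"ang",np.degrees(np.arctan2(u[1],u[0])),q.min(),q.max())
    o.append(cv2.resize(im[190:300,160:300] if n=="top" else im[215:375,130:310],(390,330),interpolation=2))
cv2.imwrite("pics/c5.png",np.hstack(o))
E
```

```text
[ 0.46251428 -0.02899455  0.23780205] [[-0.957  0.209  0.201]
 [ 0.29   0.674  0.679]
 [ 0.006  0.708 -0.706]] 0.04285845869622357 [-0.7   0.25 -0.27  1.43  0.71 -0.54]
top handle 133 [252.22556391 261.7443609 ] [0.5027 0.099 ] ang -12.099844393498538 -0.03632522754950224 0.0366562533518413
scene handle 187 [264.88235294 311.92513369] [0.4986 0.102 ] ang -12.340040684259462 -0.03727461035695015 0.03702801207168359
```

View pics/c5.png

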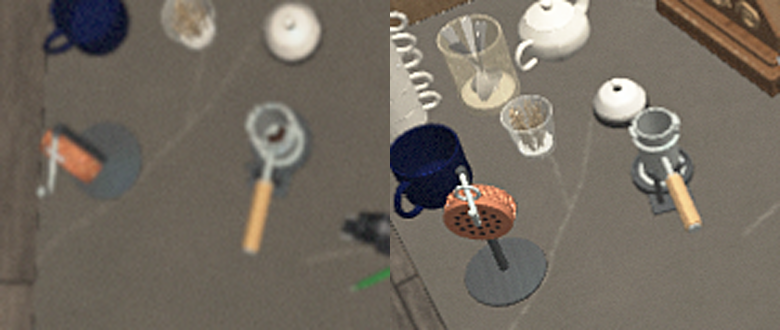

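Call:
{"op": "carry_out", "data": {
  "moves": [
    {"tx": 0.7,"ty": 1.82,"tz": -3,"wx": 0,"wy": 0,"wz": 0.041,"claw": 0},
    {"tx": 0.7,"ty": 1.82,"tz": -3,"wx": 0,"wy": 0,"wz": 0.041,"claw": 0},
    {"tx": 0.7,"ty": 1.82,"tz": -3,"wx": 0,"wy": 0,"wz": 0,"claw": 0},
    {"tx": 0.7,"ty": 1.84,"tz": -3,"wx": 0,"wy": 0,"wz": 0,"claw": 0},
    {"tx": 0,"ty": 0,"tz": 0,"wx": 0,"wy": 0,"wz": 0,"claw": 0}
  ]
}}

```text
clock: 12.62
tcp_pos: [0.4898, 0.0491, 0.1196]
orientation: [0.038, 0.093, 0.919, 0.38]
wrist_force: [-0.0, 0.6, 0.2]
finger_gap: 0.0423
grip_force: 0.0
```

Call:
{"op": "carry_out", "data": {
  "moves": [
    {"tx": 0.3,"ty": 1.38,"tz": -1.41,"wx": 0,"wy": 0,"wz": 0,"claw": 0},
    {"tx": 0.3,"ty": 1.38,"tz": -1.41,"wx": 0,"wy": 0,"wz": 0,"claw": 0},
    {"tx": 0.3,"ty": 1.38,"tz": -1.41,"wx": 0,"wy": 0,"wz": 0,"claw": 0},
    {"tx": 0.2,"ty": 0.92,"tz": -0.94,"wx": 0,"wy": 0,"wz": 0,"claw": 0}
  ]
}}

```text
clock: 13.12
tcp_pos: [0.5028, 0.0973, 0.0696]
orientation: [0.04, 0.094, 0.919, 0.38]
wrist_force: [-0.1, 0.8, 0.5]
finger_gap: 0.0424
grip_force: 0.0
```

Call:
{"op": "carry_out", "data": {
  "moves": [
    {"tx": 0,"ty": 0,"tz": 0,"wx": 0,"wy": 0,"wz": 0,"claw": 0},
    {"tx": 0,"ty": 0,"tz": 0,"wx": 0,"wy": 0,"wz": 0,"claw": 0}
  ]
}}

```text
clock: 13.38
tcp_pos: [0.5027, 0.0964, 0.0694]
orientation: [0.04, 0.095, 0.919, 0.38]
wrist_force: [0.2, -0.2, 0.8]
finger_gap: 0.0427
grip_force: 0.0
```

```bash
python3 - <<'E'
from h import *
c=read_camera("top"); im=c["image"]; W=pts(c); x,y,z=W[...,0],W[...,1],W[...,2]
hsv=cv2.cvtColor(im,cv2.COLOR_BGR2HSV); H,S,V=[hsv[...,i].astype(int) for i in range(3)]
m=(x>.4)&(x<.7)&(y>-.05)&(y<.18)&(S>80)&(H>10)&(H<25)&(z>.03)&(z<.09)&(V>100)
p=np.argwhere(m)[:,::-1]; C=cast(c,p,.066)[:,:2]; print(len(p),C.mean(0),C.min(0),C.max(0)); 
cv2.imwrite("pics/c6.png",np.hstack([cv2.resize(im[200:300,210:310],(400,400),interpolation=2),cv2.resize(read_camera("scene")["image"][240:340,220:320],(400,400),interpolation=2)]))
E
```

```text
74 [0.49490263 0.10088086] [0.4661654 0.084216 ] [0.53771241 0.11512486]
```

View pics/c6.png

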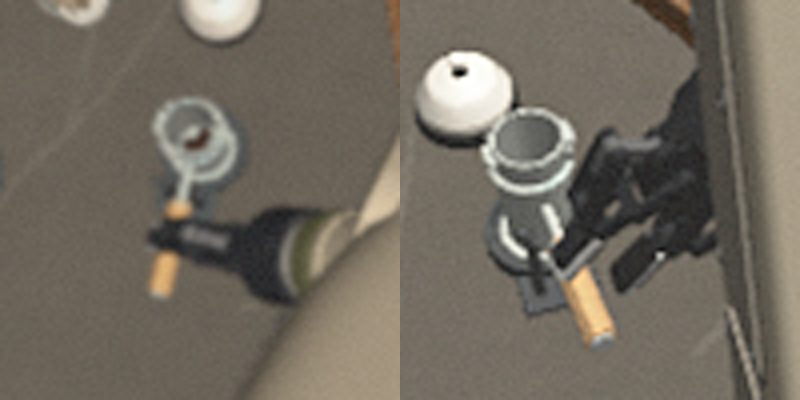

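Call:
{"op": "carry_out", "data": {
  "moves": [
    {"tx": 0.1,"ty": 0.6,"tz": -0.8,"wx": 0,"wy": 0,"wz": 0,"claw": 0},
    {"tx": 0.1,"ty": 0.6,"tz": -0.8,"wx": 0,"wy": 0,"wz": 0,"claw": 0},
    {"tx": 0.06,"ty": 0.47,"tz": -0.68,"wx": 0,"wy": 0,"wz": 0,"claw": 0},
    {"tx": 0,"ty": 0,"tz": 0,"wx": 0,"wy": 0,"wz": 0,"claw": 0}
  ]
}}

```text
clock: 13.98
tcp_pos: [0.5037, 0.1142, 0.0445]
orientation: [0.038, 0.095, 0.919, 0.381]
wrist_force: [0.6, -0.1, -0.1]
finger_gap: 0.0426
grip_force: 0.0
```

Call:
{"op": "carry_out", "data": {
  "moves": [
    {"tx": 0,"ty": 0,"tz": 0,"wx": 0,"wy": 0,"wz": 0,"claw": 0.2},
    {"tx": 0,"ty": 0,"tz": 0,"wx": 0,"wy": 0,"wz": 0,"claw": 0.3},
    {"tx": 0,"ty": 0,"tz": 0,"wx": 0,"wy": 0,"wz": 0,"claw": 0.4},
    {"tx": 0,"ty": 0,"tz": 0,"wx": 0,"wy": 0,"wz": 0,"claw": 0.5},
    {"tx": 0,"ty": 0,"tz": 0,"wx": 0,"wy": 0,"wz": 0,"claw": 1},
    {"tx": 0,"ty": 0,"tz": 0,"wx": 0,"wy": 0,"wz": 0,"claw": 1}
  ],
  "newtons": 80
}}

```text
clock: 14.72
tcp_pos: [0.5047, 0.1136, 0.0457]
orientation: [0.039, 0.095, 0.919, 0.381]
wrist_force: [-0.9, 0.7, 2.3]
finger_gap: 0.0164
grip_force: 78.0
```

Call:
{"op": "carry_out", "data": {
  "moves": [
    {"tx": 0,"ty": 0,"tz": 0.5,"wx": 0,"wy": 0,"wz": 0,"claw": 1},
    {"tx": 0,"ty": 0,"tz": 1,"wx": 0,"wy": 0,"wz": 0,"claw": 1},
    {"tx": 0,"ty": 0,"tz": 2,"wx": 0,"wy": 0,"wz": 0,"claw": 1},
    {"tx": 0,"ty": 0,"tz": 2.5,"wx": 0,"wy": 0,"wz": 0,"claw": 1},
    {"tx": 0,"ty": 0,"tz": 2.5,"wx": 0,"wy": 0,"wz": 0,"claw": 1},
    {"tx": 0,"ty": 0,"tz": 2.5,"wx": 0,"wy": 0,"wz": 0,"claw": 1},
    {"tx": 0,"ty": 0,"tz": 2,"wx": 0,"wy": 0,"wz": 0,"claw": 1},
    {"tx": 0,"ty": 0,"tz": 1,"wx": 0,"wy": 0,"wz": 0,"claw": 1}
  ]
}}

```text
clock: 15.72
tcp_pos: [0.5047, 0.1133, 0.1866]
orientation: [0.04, 0.095, 0.919, 0.38]
wrist_force: [1.0, -0.1, -2.9]
finger_gap: 0.0165
grip_force: 78.4
```

```bash
python3 - <<'E'
from h import *
from scipy.spatial.transform import Rotation as R
s=env.get_state(); M=R.from_quat(s["orientation"][[1,2,3,0]]).as_matrix(); print(s["tcp_pos"],M.round(3),s["wrist_force"],s["ft_torque"],s["joint_pos"].round(2))
for n in("top","scene"):
    c=read_camera(n); im=c["image"]; W=pts(c); x,y,z=W[...,0],W[...,1],W[...,2]
    hsv=cv2.cvtColor(im,cv2.COLOR_BGR2HSV); H,S,V=[hsv[...,i].astype(int) for i in range(3)]
    m=(x>.4)&(x<.7)&(y>-.05)&(y<.18)&(S>80)&(H>10)&(H<25)&(z>.15)&(z<.24)&(V>100)
    if m.sum(): print(n,"handle",m.sum(),W[m].mean(0),W[m].min(0),W[m].max(0))
    m=(x>.54)&(x<.65)&(y>.03)&(y<.14)&(z>.2)&(z<.3)&(S<60); 
    if m.sum(): P=W[m]; A=np.c_[P[:,:2],np.ones(len(P))]; print(n,"cup top",m.sum(),np.median(P,0),P.min(0),P.max(0))
E
```

```text
[0.50467652 0.11330592 0.18657665] [[-0.979  0.145  0.146]
 [ 0.205  0.693  0.691]
 [-0.001  0.707 -0.708]] [ 0.99587222 -0.10345041 -2.90489247] [-0.88274631  0.28885116 -0.21644933] [-0.37  0.24 -0.4   1.1   0.77 -0.23]
top handle 93 [0.49584658 0.09880601 0.2079919 ] [0.46653943 0.08508522 0.19218481] [0.537353   0.11353511 0.23821893]
top cup top 209 [0.59138904 0.08537406 0.23281059] [0.54343961 0.05319423 0.20056516] [0.61754641 0.10936375 0.25039186]
scene handle 126 [0.4875061  0.10388478 0.20658231] [0.46181783 0.08739953 0.15732878] [0.57154442 0.11443486 0.21467975]
scene cup top 568 [0.58337473 0.0834939  0.22922671] [0.54447436 0.05240939 0.20018187] [0.61617869 0.10974281 0.24912445]
```

Call:
{"op": "carry_out", "data": {
  "moves": [
    {"tx": -0.5,"ty": -2,"tz": 0,"wx": 0,"wy": 0,"wz": 0.021,"claw": 1},
    {"tx": -0.5,"ty": -3.2,"tz": 0,"wx": 0,"wy": 0,"wz": 0.021,"claw": 1},
    {"tx": -0.5,"ty": -4,"tz": 0,"wx": 0,"wy": 0,"wz": 0.021,"claw": 1},
    {"tx": -0.6,"ty": -4.5,"tz": 0,"wx": 0,"wy": 0,"wz": 0.022,"claw": 1},
    {"tx": -0.6,"ty": -4.5,"tz": 0,"wx": 0,"wy": 0,"wz": 0.022,"claw": 1},
    {"tx": -0.6,"ty": -4.5,"tz": 0,"wx": 0,"wy": 0,"wz": 0.022,"claw": 1},
    {"tx": -0.6,"ty": -4,"tz": 0,"wx": 0,"wy": 0,"wz": 0.022,"claw": 1},
    {"tx": -0.5,"ty": -2.7,"tz": 0,"wx": 0,"wy": 0,"wz": 0.022,"claw": 1}
  ]
}}

```text
clock: 16.82
tcp_pos: [0.4601, -0.1825, 0.1838]
orientation: [0.006, 0.016, 0.924, 0.383]
wrist_force: [-0.1, 0.1, -2.3]
finger_gap: 0.0161
grip_force: 78.7
```

Call:
{"op": "carry_out", "data": {
  "moves": [
    {"tx": 0,"ty": -1.5,"tz": -2,"wx": 0,"wy": 0,"wz": 0,"claw": 1},
    {"tx": 0,"ty": 0,"tz": -2,"wx": 0,"wy": 0,"wz": 0,"claw": 1},
    {"tx": 0,"ty": 0,"tz": -2,"wx": 0,"wy": 0,"wz": 0,"claw": 1},
    {"tx": 0,"ty": 0,"tz": 0,"wx": 0,"wy": 0,"wz": 0,"claw": 1},
    {"tx": 0,"ty": 0,"tz": 0,"wx": 0,"wy": 0,"wz": 0,"claw": 1}
  ]
}}

```text
clock: 17.45
tcp_pos: [0.4605, -0.1949, 0.1252]
orientation: [0.006, 0.016, 0.924, 0.383]
wrist_force: [-0.4, -0.7, -1.8]
finger_gap: 0.0168
grip_force: 78.7
```

```bash
python3 - <<'E'
from h import *
from scipy.spatial.transform import Rotation as R
s=env.get_state(); M=R.from_quat(s["orientation"][[1,2,3,0]]).as_matrix(); H=s["tcp_pos"]-.0187*M[:,2]
a=np.degrees(np.arctan2(-M[1,0],-M[0,0])); print(H,a,s["joint_pos"].round(2),s["wrist_force"])
E
```

```text
[ 0.4600701  -0.20815008  0.13838071] -1.920671388016437 [-0.86  0.67  0.05  1.59  0.5  -1.  ] [-0.41095164 -0.73432522 -1.77085728]
```

Call:
{"op": "carry_out", "data": {
  "moves": [
    {"tx": 0,"ty": -0.25,"tz": -0.21,"wx": -0.175,"wy": 0.006,"wz": 0,"claw": 1},
    {"tx": 0,"ty": -0.29,"tz": -0.17,"wx": -0.175,"wy": 0.006,"wz": 0,"claw": 1},
    {"tx": 0,"ty": -0.31,"tz": -0.11,"wx": -0.175,"wy": 0.006,"wz": 0,"claw": 1},
    {"tx": 0,"ty": -0.33,"tz": -0.06,"wx": -0.175,"wy": 0.006,"wz": 0,"claw": 1},
    {"tx": 0,"ty": -0.33,"tz": 0,"wx": -0.175,"wy": 0.006,"wz": 0,"claw": 1},
    {"tx": 0,"ty": -0.33,"tz": 0.06,"wx": -0.175,"wy": 0.006,"wz": 0,"claw": 1},
    {"tx": 0,"ty": 0,"tz": 0,"wx": 0,"wy": 0,"wz": 0,"claw": 1}
  ]
}}

```text
clock: 18.32
tcp_pos: [0.4599, -0.2105, 0.1207]
orientation: [-0.002, 0.015, 0.991, -0.131]
wrist_force: [0.3, 0.3, -2.6]
finger_gap: 0.0166
grip_force: 79.0
```

```bash
cat > st.py <<'E'
from h import *
from scipy.spatial.transform import Rotation as R
s=env.get_state(); M=R.from_quat(s["orientation"][[1,2,3,0]]).as_matrix(); H=s["tcp_pos"]-.0187*M[:,2]
a=np.degrees(np.arctan2(-M[1,0],-M[0,0])); e=np.array([np.cos(np.radians(a)),np.sin(np.radians(a))]); n=np.array([-e[1],e[0]])
print("H",H.round(4),"ang",a.round(2),"alpha",np.degrees(np.arctan2(M[:2,2]@n,-M[2,2])).round(2),"xz",M[2,0].round(3),s["joint_pos"].round(2),s["wrist_force"].round(2),s["clock"])
E
python3 st.py
```

```text
H [ 0.46   -0.2056  0.1388] ang -1.68 alpha -15.08 xz 0.001 [-0.45  0.18 -0.44  0.84 -0.24 -0.43] [ 0.31  0.29 -2.62] 18.325
```

Call:
{"op": "carry_out", "data": {
  "moves": [
    {"tx": 0,"ty": -0.41,"tz": 0.11,"wx": -0.175,"wy": 0.006,"wz": 0,"claw": 1},
    {"tx": 0,"ty": -0.39,"tz": 0.17,"wx": -0.175,"wy": 0.006,"wz": 0,"claw": 1},
    {"tx": 0,"ty": -0.25,"tz": 0.21,"wx": -0.175,"wy": 0.006,"wz": 0,"claw": 1},
    {"tx": 0,"ty": -0.21,"tz": 0.25,"wx": -0.175,"wy": 0.006,"wz": 0,"claw": 1},
    {"tx": 0,"ty": -0.17,"tz": 0.29,"wx": -0.175,"wy": 0.006,"wz": 0,"claw": 1},
    {"tx": 0,"ty": -0.06,"tz": 0.15,"wx": -0.087,"wy": 0.003,"wz": 0,"claw": 1},
    {"tx": 0,"ty": 0,"tz": 0,"wx": 0,"wy": 0,"wz": 0,"claw": 1},
    {"tx": 0,"ty": 0,"tz": 0,"wx": 0,"wy": 0,"wz": 0,"claw": 1}
  ]
}}

```text
clock: 19.32
tcp_pos: [0.4611, -0.2295, 0.1323]
orientation: [-0.01, 0.015, 0.818, -0.575]
wrist_force: [0.6, 0.6, -1.6]
finger_gap: 0.0162
grip_force: 79.3
```

Call:
{"op": "carry_out", "data": {
  "moves": [
    {"tx": 0,"ty": 0,"tz": 0,"wx": 0,"wy": 0,"wz": 0,"claw": 1},
    {"tx": 0,"ty": 0,"tz": 0,"wx": 0,"wy": 0,"wz": 0,"claw": 1},
    {"tx": 0,"ty": 0,"tz": 0,"wx": 0,"wy": 0,"wz": 0,"claw": 1},
    {"tx": 0,"ty": 0,"tz": 0,"wx": 0,"wy": 0,"wz": 0,"claw": 1},
    {"tx": 0,"ty": 0,"tz": 0,"wx": 0,"wy": 0,"wz": 0,"claw": 1},
    {"tx": 0,"ty": 0,"tz": 0,"wx": 0,"wy": 0,"wz": 0,"claw": 1},
    {"tx": 0,"ty": 0,"tz": 0,"wx": 0,"wy": 0,"wz": 0,"claw": 1},
    {"tx": 0,"ty": 0,"tz": 0,"wx": 0,"wy": 0,"wz": 0,"claw": 1}
  ]
}}

```text
clock: 20.32
tcp_pos: [0.4605, -0.2288, 0.1322]
orientation: [-0.01, 0.014, 0.817, -0.576]
wrist_force: [0.9, -0.0, -2.5]
finger_gap: 0.0166
grip_force: 79.3
```

```bash
python3 st.py; cat > nuts.py <<'E'
from h import *
for n in("top","scene"):
    c=read_camera(n); im=c["image"]; W=pts(c); x,y,z=W[...,0],W[...,1],W[...,2]; V=im.max(2)
    cv2.imwrite(f"nuts_{n}.png",im)
    hsv=cv2.cvtColor(im,cv2.COLOR_BGR2HSV).astype(int)
    m=(x>.35)&(x<.66)&(y>-.3)&(y<0.05)&(z<.05)&(V<95)&(hsv[...,1]>90)&((hsv[...,0]<16)|(hsv[...,0]>170))
    L,lab,st,ce=cv2.connectedComponentsWithStats(m.astype(np.uint8))
    for i in range(1,L):
        if st[i,4]>2: print(n,ce[i].round(1),st[i,4],W[lab==i].mean(0).round(3))
E
python3 nuts.py
```

```text
H [ 0.4611 -0.2112  0.1385] ang -2.01 alpha -70.35 xz 0.0 [-0.06  0.42 -0.65  0.44 -1.23 -0.06] [ 0.86 -0.01 -2.48] 20.325
```

```bash
python3 - <<'E'
from h import *
for n in("top","scene"):
    c=read_camera(n); im=c["image"]; W=pts(c); hsv=cv2.cvtColor(im,cv2.COLOR_BGR2HSV)
    r=np.hypot(W[...,0]-.5515,W[...,1]+.161); b=(r<.06)&(W[...,2]<.06); h=(r<.07)&(W[...,2]>.06)
    V=hsv[...,2]; print(n,"bowl px",b.sum(),"above",h.sum(),"V pct",np.percentile(V[b],[1,5,10,25,50]))
    m=b&(V<110); L,lab,st,ce=cv2.connectedComponentsWithStats(m.astype(np.uint8))
    for i in range(1,L): print(ce[i].round(1),st[i,4],W[lab==i].mean(0).round(3),hsv[lab==i].mean(0).round())
f=[env.get_state()["wrist_force"]]; print(f)
E
```

```text
top bowl px 784 above 378 V pct [ 88.83 116.15 128.   163.75 201.  ]
[326.7 246.3] 3 [ 0.561 -0.143  0.023] [13. 68. 94.]
[329.5 248. ] 2 [ 0.556 -0.152  0.016] [12. 76. 94.]
[315.6 255. ] 5 [ 0.535 -0.106  0.002] [ 16.  45. 100.]
[335.3 252.3] 3 [ 0.541 -0.172  0.019] [ 11.  76. 100.]
[332.5 254.5] 2 [ 0.535 -0.162  0.013] [12. 78. 91.]
[320.8 262.2] 6 [ 0.51  -0.124  0.001] [41. 32. 86.]
[328. 263.] 1 [ 0.503 -0.146  0.043] [ 22.  26. 109.]
[331. 264.] 1 [ 0.498 -0.156  0.052] [ 15.  30. 103.]
[333.5 264. ] 2 [ 0.499 -0.164  0.046] [ 12.  31. 102.]
[340.5 265. ] 2 [ 0.501 -0.19  -0.002] [15. 29. 88.]
[343. 264.] 1 [ 0.505 -0.198  0.   ] [ 17.  46. 106.]Traceback (most recent call last):
  File "<stdin>", line 5, in <module>
    return _quantile_unchecked(
        a, q, axis, out, overwrite_input, method, keepdims, weights)
    return _ureduce(a,
                    func=_quantile_ureduce_func,
    ...<5 lines>...
                    overwrite_input=overwrite_input,
                    method=method)
    r = func(a, **kwargs)
    result = _quantile(arr,
                       quantiles=q,
    ...<2 lines>...
                       out=out,
                       weights=wgt)
    previous = arr[previous_indexes]
               ~~~^^^^^^^^^^^^^^^^^^
IndexError: index 0 is out of bounds for axis 0 with size 0
```

Call:
{"op": "carry_out", "data": {
  "moves": [
    {"tx": 0,"ty": -0.07,"tz": 0.25,"wx": -0.14,"wy": 0.005,"wz": 0,"claw": 1},
    {"tx": 0,"ty": 0,"tz": 0,"wx": 0,"wy": 0,"wz": 0,"claw": 1},
    {"tx": 0,"ty": 0.07,"tz": -0.25,"wx": 0.14,"wy": -0.005,"wz": 0,"claw": 1},
    {"tx": 0,"ty": -0.07,"tz": 0.25,"wx": -0.14,"wy": 0.005,"wz": 0,"claw": 1},
    {"tx": 0,"ty": 0,"tz": 0,"wx": 0,"wy": 0,"wz": 0,"claw": 1},
    {"tx": 0,"ty": 0,"tz": 0,"wx": 0,"wy": 0,"wz": 0,"claw": 1},
    {"tx": 0,"ty": 0,"tz": 0,"wx": 0,"wy": 0,"wz": 0,"claw": 1},
    {"tx": 0,"ty": 0.07,"tz": -0.25,"wx": 0.14,"wy": -0.005,"wz": 0,"claw": 1}
  ]
}}

```text
clock: 21.52
tcp_pos: [0.4597, -0.2283, 0.1297]
orientation: [-0.012, 0.012, 0.819, -0.574]
wrist_force: [-0.4, -0.2, -1.9]
finger_gap: 0.016
grip_force: 79.3
```

Call:
{"op": "carry_out", "data": {
  "moves": [
    {"tx": 0,"ty": 0.06,"tz": -0.15,"wx": 0.087,"wy": -0.003,"wz": 0,"claw": 1},
    {"tx": 0,"ty": 0.17,"tz": -0.29,"wx": 0.175,"wy": -0.006,"wz": 0,"claw": 1},
    {"tx": 0,"ty": 0.21,"tz": -0.25,"wx": 0.175,"wy": -0.006,"wz": 0,"claw": 1},
    {"tx": 0,"ty": 0.25,"tz": -0.21,"wx": 0.175,"wy": -0.006,"wz": 0,"claw": 1},
    {"tx": 0,"ty": 0.29,"tz": -0.17,"wx": 0.175,"wy": -0.006,"wz": 0,"claw": 1},
    {"tx": 0,"ty": 0.31,"tz": -0.11,"wx": 0.175,"wy": -0.006,"wz": 0,"claw": 1},
    {"tx": 0,"ty": 0,"tz": 2,"wx": 0,"wy": 0,"wz": 0,"claw": 1},
    {"tx": 0,"ty": 0,"tz": 2,"wx": 0,"wy": 0,"wz": 0,"claw": 1}
  ]
}}

```text
clock: 22.52
tcp_pos: [0.4598, -0.2167, 0.1613]
orientation: [-0.003, 0.018, 0.991, -0.132]
wrist_force: [0.3, -0.1, -1.3]
finger_gap: 0.0159
grip_force: 79.1
```

```bash
python3 st.py; cat > nuts.py <<'E'
from h import *
import sys
for n in("top","scene"):
    c=read_camera(n); im=c["image"]; W=pts(c); hsv=cv2.cvtColor(im,cv2.COLOR_BGR2HSV).astype(int)
    x,y,z=W[...,0],W[...,1],W[...,2]
    m=(x>.3)&(x<.63)&(y>-.32)&(y<0.25)&(z<.06)&(z>-.005)&(hsv[...,2]<135)&(hsv[...,1]>58)&(hsv[...,0]<18)
    L,lab,st,ce=cv2.connectedComponentsWithStats(m.astype(np.uint8))
    for i in range(1,L):
        if st[i,4]>2: print(n,ce[i].round(1),st[i,4],W[lab==i].mean(0).round(3),hsv[lab==i].mean(0).round())
E
python3 nuts.py
```

```text
H [ 0.46   -0.2118  0.1793] ang -2.08 alpha -15.19 xz 0.001 [-0.46  0.15 -0.37  0.94 -0.24 -0.43] [ 0.29 -0.13 -1.27] 22.525
top [314.2 228. ] 35 [ 0.618 -0.101  0.048] [ 14. 122. 121.]
top [334.7 225.9] 81 [ 0.624 -0.168  0.054] [ 14. 125. 119.]
top [351.6 226.4] 7 [ 0.626 -0.225  0.038] [ 15.  91. 111.]
top [355.  229.7] 3 [ 0.621 -0.239  0.01 ] [ 16.  85. 124.]
scene [303.1 254.6] 33 [ 0.622 -0.093  0.033] [ 14. 116.  75.]
```

Call:
{"op": "carry_out", "data": {
  "moves": [
    {"tx": 0,"ty": 0.33,"tz": 0.34,"wx": 0.175,"wy": -0.006,"wz": 0,"claw": 1},
    {"tx": 0,"ty": 0.33,"tz": 0.4,"wx": 0.175,"wy": -0.006,"wz": 0,"claw": 1},
    {"tx": 0,"ty": 0.33,"tz": 0.46,"wx": 0.175,"wy": -0.006,"wz": 0,"claw": 1},
    {"tx": 0,"ty": 0.31,"tz": 0.51,"wx": 0.175,"wy": -0.006,"wz": 0,"claw": 1},
    {"tx": 0,"ty": 0.29,"tz": 0.57,"wx": 0.175,"wy": -0.006,"wz": 0,"claw": 1},
    {"tx": 0,"ty": 0.25,"tz": 0.51,"wx": 0.175,"wy": -0.006,"wz": 0,"claw": 1},
    {"tx": 0,"ty": 0,"tz": 0,"wx": 0,"wy": 0,"wz": 0,"claw": 1}
  ]
}}

```text
clock: 23.5
tcp_pos: [0.4595, -0.1989, 0.1835]
orientation: [0.004, 0.018, 0.923, 0.385]
wrist_force: [0.5, 0.0, -2.4]
finger_gap: 0.0164
grip_force: 79.1
```

Call:
{"op": "carry_out", "data": {
  "moves": [
    {"tx": 0.5,"ty": 2.5,"tz": 0,"wx": 0,"wy": 0,"wz": -0.021,"claw": 1},
    {"tx": 0.6,"ty": 4,"tz": 0,"wx": 0,"wy": 0,"wz": -0.022,"claw": 1},
    {"tx": 0.6,"ty": 4.5,"tz": 0,"wx": 0,"wy": 0,"wz": -0.022,"claw": 1},
    {"tx": 0.6,"ty": 4.5,"tz": 0,"wx": 0,"wy": 0,"wz": -0.022,"claw": 1},
    {"tx": 0.6,"ty": 4.5,"tz": 0,"wx": 0,"wy": 0,"wz": -0.022,"claw": 1},
    {"tx": 0.6,"ty": 4.5,"tz": 0,"wx": 0,"wy": 0,"wz": -0.022,"claw": 1},
    {"tx": 0.5,"ty": 3.5,"tz": 0,"wx": 0,"wy": 0,"wz": -0.022,"claw": 1},
    {"tx": 0.4,"ty": 2.5,"tz": 0,"wx": 0,"wy": 0,"wz": -0.02,"claw": 1}
  ]
}}

```text
clock: 24.5
tcp_pos: [0.5035, 0.1101, 0.1895]
orientation: [0.041, 0.094, 0.92, 0.379]
wrist_force: [-0.6, 0.3, -2.6]
finger_gap: 0.0163
grip_force: 79.1
```

```bash
python3 st.py; python3 nuts.py
```

```text
H [0.5008 0.0972 0.2027] ang -11.73 alpha 44.84 xz -0.004 [-0.38  0.24 -0.39  1.11  0.77 -0.24] [-0.55  0.35 -2.57] 24.5
top [337.  225.9] 59 [ 0.625 -0.176  0.05 ] [ 14. 122. 115.]
top [351.  224.8] 4 [ 0.628 -0.222  0.054] [ 14. 114. 108.]
top [253. 247.] 3 [0.555 0.101 0.038] [ 15.  78. 104.]
top [242. 261.] 3 [0.513 0.142 0.001] [ 17.  77. 125.]
top [241. 266.] 5 [0.496 0.145 0.001] [ 16.  73. 123.]
scene [260.3 286. ] 3 [0.613 0.053 0.01 ] [ 15.  72. 105.]
```

```bash
cat > b.py <<'E'
from h import *
for n in("top","scene"):
    c=read_camera(n); im=c["image"]; W=pts(c); hsv=cv2.cvtColor(im,cv2.COLOR_BGR2HSV)
    r=np.hypot(W[...,0]-.5515,W[...,1]+.161); b=(r<.065)&(W[...,2]<.06); h=(r<.07)&(W[...,2]>.06)
    print(n,b.sum(),h.sum())
    if n=="top":
        print(hsv[228:266,315:352:1,2][::2,::2])
    w=(r<.05)&b; V=hsv[...,2]; m=w&(V<125)
    L,lab,st,ce=cv2.connectedComponentsWithStats(m.astype(np.uint8))
    for i in range(1,L): print(ce[i].round(1),st[i,4],W[lab==i].mean(0).round(3),hsv[lab==i].mean(0).round())
    q=(np.hypot(W[...,0]-.587,W[...,1]-.079)<.05)&(W[...,2]>.1)
    if n=="top" and q.any(): 
        ys,xs=np.where(q); print("cup",xs.min(),xs.max(),ys.min(),ys.max()); print(hsv[ys.min():ys.max():1,xs.min():xs.max():1][...,2]); print("cupmin z",W[q][:,2].min())
E
python3 b.py
```

```text
top 329 285
[[185 182 176 173 166 159 152 140 128 114  95  93 105 103 102 109 108 100
  109]
 [193 191 185 180 179 174 167 163 154 143 136 145 137 129 117 108 106 106
  104]
 [203 197 192 188 191 185 179 179 172 167 144 158 157 153 142 120 104 109
  104]
 [206 199 201 201 198 191 191 186 185 174 151 177 173 172 162 151 113 107
  103]
 [209 205 207 203 200 199 197 196 192 167 174 184 185 179 169 157 169 115
  104]
 [212 211 213 206 210 203 198 198 190 165 193 193 194 191 156 141 162 148
  105]
 [216 215 214 216 211 210 208 204 182 170 192 198 196 198 147 148 135 171
  116]
 [217 216 219 216 216 214 211 209 176 190 193 196 198 183 145 162 137 166
  141]
 [213 214 218 218 221 218 216 200 170 194 198 194 201 162 169 174 142 131
  171]
 [206 204 211 215 217 218 218 181 183 193 195 198 201 149 197 179 143 139
  185]
 [198 204 201 206 209 211 214 171 196 194 193 200 180 154 195 173 136 133
  166]
 [202 200 209 211 199 196 190 176 197 195 197 199 161 193 196 175 132 130
  171]
 [202 212 213 214 203 213 190 191 196 195 199 194 140 197 189 162 120 137
  152]
 [193 204 214 216 213 214 190 193 1
[... 2634 characters left out ...]
8 117  94]
 [104 108 100 105 103 101 120 148 185 188 172 162 163 163 166 174 179 175
  149 116  93  92]
 [108 104 104 109 105 108 111 150 185 183 166 171 175 174 170 169 158 134
  113  93  91  90]
 [105 103 106 106 105 105 120 161 189 166 128 120 130 128 127 117 107 100
   90  93  93  91]
 [105 105 108 104 104 103 131 175 190 155 105  92  97 100  94  94  91  92
   94  97  87  92]
 [106 106 105 106 102 106 138 183 182 134  98  91  94  92  95  93  96  92
   95  95  96  92]
 [105 109 104 104 104 109 147 190 175 119  92  96  93  93  93  98  92  95
   95  93  97  94]
 [104 106 106 106 119 133 160 187 168 112  92  91  96  93  91  96  92  93
   94  94  94  95]]
cupmin z 0.1490720893864539
scene 0 0
```

Call:
{"op": "carry_out", "data": {
  "moves": [
    {"tx": 0.2,"ty": 0.3,"tz": 0,"wx": 0,"wy": 0,"wz": -0.024,"claw": 1},
    {"tx": 0.22,"ty": 0.32,"tz": 0,"wx": 0,"wy": 0,"wz": -0.024,"claw": 1},
    {"tx": 0,"ty": 0,"tz": -2,"wx": 0,"wy": 0,"wz": 0,"claw": 1},
    {"tx": 0,"ty": 0,"tz": -2,"wx": 0,"wy": 0,"wz": 0,"claw": 1},
    {"tx": 0,"ty": 0,"tz": -2,"wx": 0,"wy": 0,"wz": 0,"claw": 1},
    {"tx": 0,"ty": 0,"tz": -1.5,"wx": 0,"wy": 0,"wz": 0,"claw": 1},
    {"tx": 0,"ty": 0,"tz": 0,"wx": 0,"wy": 0,"wz": 0,"claw": 1},
    {"tx": 0,"ty": 0,"tz": 0,"wx": 0,"wy": 0,"wz": 0,"claw": 1}
  ]
}}

```text
clock: 25.7
tcp_pos: [0.5091, 0.1134, 0.1138]
orientation: [0.049, 0.118, 0.916, 0.38]
wrist_force: [-0.4, -0.1, -2.2]
finger_gap: 0.0161
grip_force: 79.1
```

```bash
python3 st.py; python3 - <<'E'
from h import *
c=read_camera("top"); im=c["image"]; W=pts(c); hsv=cv2.cvtColor(im,cv2.COLOR_BGR2HSV).astype(int)
q=(np.hypot(W[...,0]-.59,W[...,1]-.081)<.045)&(W[...,2]>.05)
print(q.sum(),(q&(hsv[...,1]>60)).sum(), np.percentile(hsv[q][:,1],[50,90,99,100]))
o=cv2.imread("top0_img.png") 
E
```

```text
H [0.5058 0.1006 0.1271] ang -14.62 alpha 45.0 xz -0.0 [-0.37  0.3  -0.52  0.86  0.78 -0.16] [-0.44 -0.15 -2.22] 25.7
367 0 [16.   20.   34.68 53.  ]
```

Call:
{"op": "carry_out", "data": {
  "moves": [
    {"tx": -0.14,"ty": 0.29,"tz": -1,"wx": 0,"wy": 0,"wz": 0,"claw": 1},
    {"tx": 0,"ty": 0,"tz": -1.2,"wx": 0,"wy": 0,"wz": 0,"claw": 1},
    {"tx": 0,"ty": 0,"tz": -1.2,"wx": 0,"wy": 0,"wz": 0,"claw": 1},
    {"tx": 0,"ty": 0,"tz": -0.8,"wx": 0,"wy": 0,"wz": 0,"claw": 1},
    {"tx": 0,"ty": 0,"tz": -0.8,"wx": 0,"wy": 0,"wz": 0,"claw": 1},
    {"tx": 0,"ty": 0,"tz": 0,"wx": 0,"wy": 0,"wz": 0,"claw": 1}
  ]
}}

```text
clock: 26.5
tcp_pos: [0.5069, 0.1167, 0.0626]
orientation: [0.048, 0.118, 0.916, 0.38]
wrist_force: [0.8, 0.0, -1.3]
finger_gap: 0.0162
grip_force: 79.1
```

```bash
python3 st.py
```

```text
H [0.5036 0.1039 0.0759] ang -14.6 alpha 45.01 xz 0.002 [-0.37  0.37 -0.58  0.73  0.78 -0.16] [ 0.79  0.   -1.32] 26.5
```

Foot is now at about 24 mm, well floor at 8 mm; lower the rest gently.

Call:
{"op": "carry_out", "data": {
  "moves": [
    {"tx": 0,"ty": 0,"tz": -0.4,"wx": 0,"wy": 0,"wz": 0,"claw": 1},
    {"tx": 0,"ty": 0,"tz": -0.4,"wx": 0,"wy": 0,"wz": 0,"claw": 1},
    {"tx": 0,"ty": 0,"tz": -0.4,"wx": 0,"wy": 0,"wz": 0,"claw": 1},
    {"tx": 0,"ty": 0,"tz": 0,"wx": 0,"wy": 0,"wz": 0,"claw": 1}
  ]
}}

```text
clock: 27.0
tcp_pos: [0.5071, 0.1167, 0.051]
orientation: [0.048, 0.118, 0.916, 0.38]
wrist_force: [-0.5, -0.5, -2.0]
finger_gap: 0.0165
grip_force: 79.1
```

Call:
{"op": "carry_out", "data": {
  "moves": [
    {"tx": 0,"ty": 0,"tz": -0.2,"wx": 0,"wy": 0,"wz": 0,"claw": 1},
    {"tx": 0,"ty": 0,"tz": -0.2,"wx": 0,"wy": 0,"wz": 0,"claw": 1},
    {"tx": 0,"ty": 0,"tz": 0,"wx": 0,"wy": 0,"wz": 0,"claw": 1}
  ]
}}

```text
clock: 27.38
tcp_pos: [0.5072, 0.1166, 0.0472]
orientation: [0.048, 0.118, 0.916, 0.38]
wrist_force: [-0.1, 0.0, -1.6]
finger_gap: 0.0164
grip_force: 79.1
```

```bash
python3 st.py
```

```text
H [0.5039 0.1038 0.0604] ang -14.6 alpha 45.0 xz 0.001 [-0.37  0.4  -0.59  0.69  0.78 -0.16] [-0.1   0.02 -1.58] 27.375
```

Call:
{"op": "carry_out", "data": {
  "moves": [
    {"tx": 0,"ty": 0,"tz": -0.15,"wx": 0,"wy": 0,"wz": 0,"claw": 1},
    {"tx": 0,"ty": 0,"tz": 0,"wx": 0,"wy": 0,"wz": 0,"claw": 1},
    {"tx": 0,"ty": 0,"tz": 0,"wx": 0,"wy": 0,"wz": 0,"claw": 0.5},
    {"tx": 0,"ty": 0,"tz": 0,"wx": 0,"wy": 0,"wz": 0,"claw": 0.2},
    {"tx": 0,"ty": 0,"tz": 0,"wx": 0,"wy": 0,"wz": 0,"claw": 0},
    {"tx": 0,"ty": 0,"tz": 0,"wx": 0,"wy": 0,"wz": 0,"claw": 0}
  ]
}}

```text
clock: 28.12
tcp_pos: [0.5074, 0.1166, 0.0458]
orientation: [0.048, 0.118, 0.916, 0.38]
wrist_force: [0.5, -0.4, 0.2]
finger_gap: 0.0426
grip_force: 0.0
```

Call:
{"op": "carry_out", "data": {
  "moves": [
    {"tx": -0.18,"ty": -0.68,"tz": 0.71,"wx": 0,"wy": 0,"wz": 0,"claw": 0},
    {"tx": -0.27,"ty": -1.03,"tz": 1.06,"wx": 0,"wy": 0,"wz": 0,"claw": 0},
    {"tx": -0.36,"ty": -1.37,"tz": 1.41,"wx": 0,"wy": 0,"wz": 0,"claw": 0},
    {"tx": -0.36,"ty": -1.37,"tz": 1.41,"wx": 0,"wy": 0,"wz": 0,"claw": 0},
    {"tx": -0.36,"ty": -1.37,"tz": 1.41,"wx": 0,"wy": 0,"wz": 0,"claw": 0},
    {"tx": -0.36,"ty": -1.37,"tz": 1.41,"wx": 0,"wy": 0,"wz": 0,"claw": 0},
    {"tx": 0,"ty": 0,"tz": 4,"wx": 0,"wy": 0,"wz": 0,"claw": 0},
    {"tx": 0,"ty": 0,"tz": 4,"wx": 0,"wy": 0,"wz": 0,"claw": 0}
  ]
}}

```text
clock: 29.12
tcp_pos: [0.4881, 0.0442, 0.2013]
orientation: [0.048, 0.118, 0.916, 0.38]
wrist_force: [0.3, -0.6, 0.5]
finger_gap: 0.0427
grip_force: 0.0
```

```bash
python3 st.py; cat > chk.py <<'E'
from h import *
for n in("top","scene"):
    c=read_camera(n); im=c["image"]; W=pts(c); hsv=cv2.cvtColor(im,cv2.COLOR_BGR2HSV).astype(int); H,S,V=[hsv[...,i] for i in range(3)]
    x,y,z=W[...,0],W[...,1],W[...,2]
    r=np.hypot(x-.5515,y+.161); b=(r<.05)&(z<.06)
    print(n,"bowl visible px",b.sum(),"occluder",((r<.06)&(z>.07)).sum())
    m=b&(V<115); L,lab,st,ce=cv2.connectedComponentsWithStats(m.astype(np.uint8))
    for i in range(1,L): print("  dark",ce[i].round(1),st[i,4],W[lab==i].mean(0).round(3),hsv[lab==i].mean(0).round())
    m=(x>.4)&(x<.7)&(y>-.05)&(y<.18)&(S>80)&(H>10)&(H<25)&(z>.03)&(z<.12)&(V>100)
    if m.sum()>20:
        p=np.argwhere(m)[:,::-1]; C=cast(c,p,.066)[:,:2]; u=np.linalg.svd(C-C.mean(0))[2][0]; print("  handle",C.mean(0),np.degrees(np.arctan(u[1]/u[0])),"z",np.median(z[m]))
    m=(x>.55)&(x<.64)&(y>.03)&(y<.13)&(z>.09); print("  rim",m.sum(),np.median(W[m],0),W[m].max(0), "sat",(m&(S>60)).sum())
    m=(S>90)&(H<12)&(x>.4)&(x<.65)&(y>.2)&(y<.42)&(z>.05); print("  cap",m.sum(),W[m].mean(0) if m.any() else 0)
E
python3 chk.py
```

```text
H [0.4848 0.0314 0.2145] ang -14.65 alpha 45.02 xz 0.001 [-0.53  0.24 -0.36  1.23  0.75 -0.38] [ 0.25 -0.56  0.5 ] 29.125
top bowl visible px 165 occluder 226
  dark [326.  246.5] 2 [ 0.56  -0.14   0.023] [12. 76. 88.]
  handle [0.50444294 0.10147088] -14.195358992885279 z 0.06687511931193613
  rim 77 [0.59420444 0.07812723 0.100752  ] [0.61723923 0.1079271  0.10980145] sat 0
  cap 147 [0.54692335 0.28808768 0.1747579 ]
scene bowl visible px 0 occluder 0
  handle [0.49988933 0.10425354] -14.36907973835577 z 0.06693468246743683
  rim 210 [0.58966546 0.08038332 0.0992959 ] [0.6151269  0.10844053 0.10767102] sat 0
  cap 568 [0.54007354 0.29893501 0.1616704 ]
```

Call:
{"op": "carry_out", "data": {
  "moves": [
    {"tx": -0.8,"ty": 1,"tz": 2,"wx": -0.152,"wy": 0.039,"wz": 0,"claw": 0},
    {"tx": -0.8,"ty": 1,"tz": 2,"wx": -0.152,"wy": 0.039,"wz": 0,"claw": 0},
    {"tx": -0.8,"ty": 1,"tz": 2,"wx": -0.152,"wy": 0.039,"wz": 0,"claw": 0},
    {"tx": -0.8,"ty": 2,"tz": 2,"wx": -0.152,"wy": 0.039,"wz": 0,"claw": 0},
    {"tx": -0.8,"ty": 3,"tz": 2,"wx": -0.152,"wy": 0.039,"wz": 0,"claw": 0},
    {"tx": 0,"ty": 3,"tz": 0,"wx": 0,"wy": 0,"wz": 0,"claw": 0},
    {"tx": 0,"ty": 0,"tz": 0,"wx": 0,"wy": 0,"wz": 0,"claw": 0}
  ]
}}

```text
clock: 30.1
tcp_pos: [0.4479, 0.1565, 0.2997]
orientation: [0.001, 0.125, 0.992, 0.0]
wrist_force: [-0.7, -0.5, 0.3]
finger_gap: 0.0427
grip_force: 0.0
```

```bash
python3 st.py; python3 chk.py
```

```text
H [0.4479 0.1565 0.3184] ang -14.31 alpha 0.04 xz -0.001 [ 0.17  0.1  -0.05  1.41  0.    0.42] [-0.71 -0.47  0.32] 30.1
top bowl visible px 695 occluder 0
  dark [327.8 247.4] 8 [ 0.558 -0.146  0.022] [13. 71. 99.]
  dark [338.5 248.5] 4 [ 0.554 -0.182  0.019] [12. 71. 99.]
  dark [335.3 252.3] 3 [ 0.541 -0.171  0.024] [12. 75. 98.]
  dark [332.7 254.7] 3 [ 0.533 -0.163  0.019] [12. 83. 92.]
  handle [0.50374092 0.10156897] -14.541051473949912 z 0.06643766965721365
  rim 83 [0.59418096 0.07806747 0.1006713 ] [0.61627867 0.10766941 0.10787175] sat 0
  cap 0 0
scene bowl visible px 41 occluder 0
  handle [0.50001379 0.10427038] -14.511432187888632 z 0.06730043280079456
  rim 191 [0.58563887 0.08401465 0.09950905] [0.61481154 0.10898135 0.10858602] sat 0
  cap 565 [0.54006516 0.29870706 0.1617346 ]
```

```bash
python3 -c "
from workcell import env
print(env.hand_in())"
```

```text
the job is handed in; nothing more can be done
None
```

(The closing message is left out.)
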